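# Unlock the service chest and pack the handset into its nest

### The job

Unlock the aluminium service chest: push the red button so that the T-handle pops out, turn the handle clockwise to its stop to unlatch the lid, and push the black bar at the fold backward until both lid panels stand folded up at the rear. Then pack the black handset from its charging cradle: set it down on the bench on the way and take it again by its middle, the only place where the nest has room for fingers, and lower it gently, keypad up, into the black-walled nest in the chest until it lies flat on its floor. Leave the lid open and the other things on the bench where they are.

Things in the scene. Friction and masses are not known exactly. Their poses are not given: they have to be found in the camera images.
- chest: aluminium service chest, fixed, 280 (x) x 320 (y) x 153 mm high. Origin: centre of its underside; x points to its rear (hinge side), y to its left, z up. Lid: two panels 134 mm deep, 294 mm wide, 16 mm thick; closed, its top is 152 mm above the bench. Inside, a tray deck 75 mm above the bench has the handset's nest on the left; an adapter and a tape roll are packed on the right.
- lid (a joint): angle of the rear lid panel about its rear hinge, rad: 0 closed, 1.45 folded up. The front panel leans equally the other way, its front edge sliding in side tracks. Locked while latched. Unlatched and let go, springs lift it to about 0.3 in 2 s, where it stays; then 1 to 3 N on the bar moves it, it stays where it is left, and past about 1.05 the springs take it to the end in a few seconds.
- lid_hinge (a point): the rear panel's hinge line, at its middle, level with the panel's underside, 136 mm above the bench; axes as the chest's
- push_bar (a point): centre of the black push bar on the rear panel beside the fold: flat, 134 mm long (y), 8 mm thick (x), 16 mm tall (z), on posts 55 mm either side of its middle. It lies 122 mm from the hinge line along the panel and 45 mm above the hinge line square to it (29 mm above the panel's top). Axes turn with the rear panel.
- release_top (a point): centre of the top face of the red release button, 22 mm across, in the black lock plate on the front lid panel, 72 mm to the right (chest -y) of the T-handle's axis; its top stands 9 mm proud of the plate. z points up out of the panel.
- release (a joint): travel of the release button, m: 0 out, 0.0065 fully in; the catch lets go at about 0.005. Fully in takes 6 N; it springs back.
- t_bar (a point): centre of the T-handle's steel crossbar, 90 mm long (its y), 16 mm wide (x), 14 mm tall (z). Pressed in, it lies flush in a slot of the lock plate (top 155 mm above the bench) and cannot turn; popped out it stands 24 mm higher, its underside 10 mm clear of the plate. It turns about its own z; these axes turn with it.
- t_pop (a joint): how far the T-handle has popped out, m: 0 in, 0.024 fully out; driven out by a spring of 5 to 8 N once the button is pushed
- t_turn (a joint): turn of the T-handle, rad, clockwise seen from above: 0 latched (bar along the chest's y), 1.4 at the stop; the tongue lets go of the lid at about 1.1. Takes about 0.1 N m and stays where it is left.
- cradle: black charging cradle, fixed, base 96 (x) x 84 (y) x 12 mm, with two cheeks 60 mm long (x), 7 mm thick, to 46 mm above the bench either side of the handset's middle, 55 mm apart inside, open above and at both ends. Origin: centre of its underside; z up. The handset lies along its x. The bench is clear for 130 mm from its centre towards the robot.
- handset: black cordless handset, 0.13 kg, 170 mm long (x) with stub aerial at +x, 50 mm wide (y), 28 mm thick (z). Origin: centre of the underside; z up out of the keypad. The solid body runs from x = -85 to +60 mm, its middle at x = -12. In the cradle its underside is 12 mm above the bench and only its ends (about x below -43 or above 18 mm) are free of the cheeks.
- nest (a point): centre of the nest's floor, 75 mm above the bench, in the left half of the chest; axes as the chest's. The nest is 186 mm long (x) and 60 mm wide (y) inside; its 3 mm walls are 50 mm high, and its two long walls have an 80 mm gap at mid-length for the fingers. The handset fits either way round, lying along x.
- multimeter: yellow and black multimeter, 150 x 78 x 47 mm, lying on the bench on the other side of the chest; leave it alone. Origin: centre of the underside
- torch: red torch, 160 x 48 x 48 mm, lying on the bench behind; leave it alone. Origin: centre of the underside
- pack_blue: small blue and white carton, 34 x 85 x 75 mm, standing on the bench behind; leave it alone. Origin: centre of the underside

How it is judged:
By the outcome, as a careful person would: the job done as asked, in the order asked, and still so for the second after the job is handed in, with the robot touching nothing.
It also fails if it takes over 72 s, if anything falls off the work surface, if the arm or the gripper's body presses on something with over 40 N, if the wrist force passes 120 N, or if a joint passes its speed limit or range.

### The arm

A 6-joint arm with a two-finger parallel gripper is mounted at the origin on a cart in front of the work surface, level with it; the furniture and walls round the work are solid. World frame = base frame: x ahead of the robot, y to its left, z up, the work surface at z = 0. Lengths are in m, angles in rad, forces in N, time in s.
With the tool pointing down it reaches from about 0.15 to 0.775 m from the base axis. Payload 6.1 kg.
Tool frame: the origin (TCP) lies midway between the tips of the shut fingers; the grasp point (between the pads) lies 19 mm behind it (ctrl.grip_point_offset is the distance from the TCP to the grasp point, in m); z points along the fingers, y is the line along which they close (so a half turn about z gives the same grasp; the last joint's range is limited). The gripper opens to 85 mm and grips with 20 to 120 N. Pads are 22 mm wide; open, the fingers measure 114 mm over their backs; the gripper's body (76 mm by 85 mm) begins 54 mm behind the grasp point. The pads swing forward as they close: fully open they stand 13 mm farther back than shut.
Start: joints at [-1.143, 0.126, -0.04, 1.405, 0, 1.571], TCP at [0.218, -0.478, 0.231] pointing down, gripper open.
Joint ranges: [-2.72, 2.72], [-0.95, 1.95], [-1.27, 1.35], [-1.78, 2.02], [-1.46, 1.47], [-3.14, 3.14]. Speed limits (rad/s): [2.39, 2.39, 3.01, 3.14, 3.14, 3.14].

### API

Orientations are given as a unit quaternion [x, y, z, w].
In Python, from plant import ctrl gives the robot as it stands.
- The arm moves only by the tool jog_arm, never from a script. Its argument "targets" is one flat list of numbers, 6 for each row, row after row: the shift along the tool's x, y, z in cm, then the turn, a rotation vector about the tool's x, y, z in degrees. In form: [tx, ty, tz, rx, ry, rz, tx, ty, tz, rx, ry, rz, ...]. A call has 1 to 12 rows; each row shifts and turns the commanded pose from where the row before left it, along the tool's axes as they then stand; what a row does not reach is not made up. A row lasts 1/8 s, in which the tool goes at most 62.5 mm and 10.7 degrees, less where a joint would pass 70% of its speed; a pose out of reach is approached as far as the arm can. A call is refused whole if a number of a shift passes 6.25 or a number of a turn 10.7, either way. A call with a gripper value outside its range is refused whole. "hand" is the opening, from -1 (shut) to 1 (fully open), set as the call begins (left out, the last holds). The fingers move at their own pace and stop on an object; the grip force is fixed at half the most. Time passes only in rows, so rows that do not move let the fingers close. It gives the time, the measured TCP pose, the force, the opening and the grip force at its end, in the units of the state.
- ctrl.read_state(): the state, without advancing time (a new reading comes with each control period).
- ctrl.camera(name): name is "side" or "top" or "wrist"; returns a dict with "image" (400x640x3 uint8, red, green, blue), "fov_y" (degrees; the focal length in pixels is half the picture's height over the tangent of half this angle, whatever the lens; pixels are square), "cx", "cy" (the principal point, pixels), "distortion" ([k1, k2, p1, p2, k3] as OpenCV has them; the pictures are not rectified), "xyz" and "attitude" of the camera in the world; the wrist camera has in their place "T_tool_cam" (4x4, takes a point from camera to tool coordinates, whose origin is the TCP and whose axes are the flange's). Camera axes: x right, y down, z forward; pixel columns grow to the right and rows downward; lengths in m; the calibration is good to about 2 mm. A picture is of the moment at which its call begins: read the wrist's pose just before it. There is no depth.
- ctrl.job_done(): hands the job in; it is judged then, once.
Trained networks look in a picture, given as the dict that the camera call returned (one of the last four; its "shot" number tells which), for a name from the list of things; names that differ only in an ending like _2 or _b are one class to them, and where a whole thing is asked for, a point or a joint stands for the part that bears it (a point fixed in the world has none). Each returns a list of dicts, best first, with "confidence" (0 to 1); they miss things now and then, are a little off and sometimes report something else, mostly with a low value. They report only what shows in the picture. A call takes as long as a camera call.
- ctrl.find_in(picture, label): "centre" ([x, y, z] in m, in world coordinates, good to about 4 mm: the middle of the surface that is visible of it).
- ctrl.masks_of(picture, label): "pixels" (400x640 bool, what is visible of it).
The state is a dict: "clock": time; "qpos": joint angles; "joint_vel": joint speeds; "joint_efforts": joint torques, N m; "eef_pos": TCP position; "ee_rot": TCP orientation; "wrist_force": force on the tool from outside, world axes, zero at the start; "moment": the same for the moment, N m; "gripper_width": finger opening in m; "gripper_force": force on a finger pad.
Only numpy, scipy, OpenCV 4.12 (cv2) and the standard library are available. Lean on these libraries where they do the work, as an engineer would, in place of code of your own. Each camera call takes 0.05 s, during which the arm holds its last target. There are 200 camera calls.

## Working session

There is one attempt and no reset: what is moved stays moved. The work goes in short steps, Python scripts to look and compute and a tool call to move; the robot and the scene stay as the last step left them, time stands still between calls to the robot, and variables do not carry over. Pictures are saved under pics/ and viewed, at most 10 in all, crops included, and the job is handed in when it is done.

Besides the shell and the picture viewer there is one more tool, called after ">>>" as name(argument=value, ...) on one line, values as JSON. jog_arm: Moves the arm, as the interface text tells. Its arguments: {"type":"object","properties":{"targets":{"type":"array","items":{"type":"number"}},"hand":{"type":"number"}},"required":["targets"]}

```bash
mkdir -p pics; ls
cat > h.py <<'E'
import numpy as np, cv2
from scipy.spatial.transform import Rotation as R
from plant import ctrl
def shot(name):
    s=ctrl.read_state(); p=ctrl.camera(name)
    f=200/np.tan(np.radians(p['fov_y']/2)); p['K']=np.array([[f,0,p['cx']],[0,f,p['cy']],[0,0,1.]])
    if name=='wrist':
        T=np.eye(4);T[:3,:3]=R.from_quat(s['ee_rot']).as_matrix();T[:3,3]=s['eef_pos'];T=T@np.array(p['T_tool_cam'])
        p['Rm'],p['o']=T[:3,:3],T[:3,3]
    else:
        a=np.array(p['attitude']); p['Rm']=a if a.shape==(3,3) else R.from_quat(a).as_matrix(); p['o']=np.array(p['xyz'])
    return p
def ray(p,uv):
    n=cv2.undistortPoints(np.array([[uv]],float),p['K'],np.array(p['distortion'],float))[0,0]
    d=p['Rm']@np.array([n[0],n[1],1]); return p['o'],d/np.linalg.norm(d)
def onz(p,uv,z):
    o,d=ray(p,uv); return o+d*(z-o[2])/d[2]
def proj(p,X):
    X=np.atleast_2d(np.array(X,float)); rv=cv2.Rodrigues(p['Rm'].T)[0]
    return cv2.projectPoints(X,rv,-p['Rm'].T@p['o'],p['K'],np.array(p['distortion'],float))[0][:,0]
def tri(rs):
    A=np.zeros((3,3));b=np.zeros(3)
    for o,d in rs:
        M=np.eye(3)-np.outer(d,d);A+=M;b+=M@o
    return np.linalg.solve(A,b)
def save(p,fn): cv2.imwrite('pics/'+fn,p['image'][:,:,::-1])
E
python3 - <<'E'
from h import *
np.set_printoptions(precision=4,suppress=True)
s=ctrl.read_state(); print(s)
L=['chest','lid','push_bar','release','t_bar','cradle','handset','multimeter','torch','pack_blue']
for n in ['top','side','wrist']:
    p=shot(n); save(p,n+'0.png'); print(n,p['fov_y'],p['distortion'],p['o'],p['Rm'].tolist(),p.get('T_tool_cam'))
    for l in L:
        r=ctrl.find_in(p,l); print(l,[(np.round(x['centre'],3),round(x['confidence'],2)) for x in r[:2]])
E
```

```text
pics
{'clock': 0.0, 'qpos': array([-1.143 ,  0.1264, -0.0406,  1.4054,  0.    ,  1.5708]), 'joint_vel': array([-0.0016, -0.0014, -0.0009, -0.0005,  0.    , -0.0012]), 'joint_efforts': array([  0.0036, -43.5913,  35.2926,   0.0172,   0.0002,   0.    ]), 'eef_pos': array([ 0.2176, -0.4773,  0.2305]), 'ee_rot': array([ 0.9772,  0.2123, -0.0002, -0.0008]), 'wrist_force': array([-0.1283, -0.2263, -0.4244]), 'moment': array([0.0042, 0.0179, 0.0102]), 'gripper_force': 0.0, 'gripper_width': 0.08564135600299853}
top 55.414471830678785 [-0.0872  0.      0.      0.      0.    ] [0.4651 0.0005 1.1081] [[0.02468794030607323, -0.9917699585420882, 0.12562983298909886], [-0.9995507394585873, -0.022352321224049298, 0.019967297856455922], [-0.01699484778499881, -0.12606634391986635, -0.9918762282056381]] None
chest [(array([ 0.551, -0.026,  0.157]), 0.62)]
lid [(array([ 0.546, -0.026,  0.156]), 0.83), (array([0.732, 0.288, 0.044]), 0.47)]
push_bar [(array([ 0.551, -0.029,  0.155]), 0.84)]
release []
t_bar [(array([ 0.485, -0.031,  0.16 ]), 0.64)]
cradle [(array([0.438, 0.3  , 0.011]), 0.65)]
handset [
[... 736 characters left out ...]
[]
handset []
multimeter [(array([ 0.451, -0.37 ,  0.038]), 0.61)]
torch [(array([0.772, 0.292, 0.036]), 0.57)]
pack_blue [(array([ 0.741, -0.316,  0.057]), 0.87)]
wrist 68.93616886717624 [-0.0066  0.      0.      0.      0.    ] [ 0.2903 -0.4438  0.3735] [[0.41451378700780617, -0.8654344359102393, -0.2814277127810503], [-0.9100429753086017, -0.3943043854590557, -0.12785082987303908], [-0.0003216705074500155, 0.3091072447363258, -0.9510271330406942]] [[-0.0004 -0.951  -0.3091  0.08  ]
 [ 1.     -0.0003 -0.0005 -0.0007]
 [ 0.0003 -0.3091  0.951  -0.1422]
 [ 0.      0.      0.      1.    ]]
chest []
lid []
push_bar []
release []
t_bar []
cradle []
handset []
multimeter []
torch []
pack_blue []
```

View pics/top0.png

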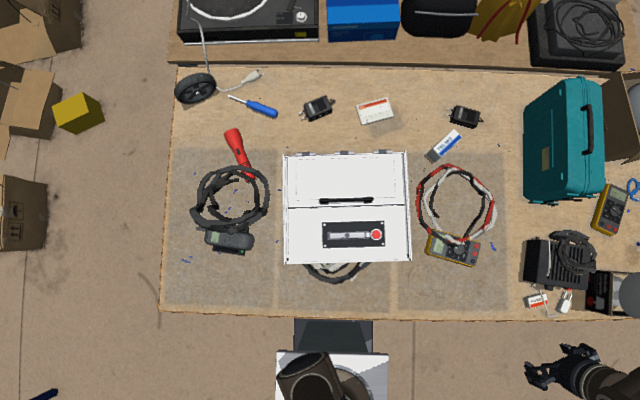

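View pics/side0.png

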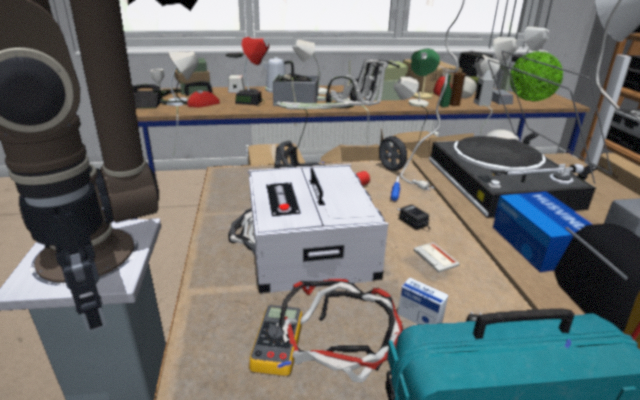

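```bash
cat >> h.py <<'E'
def down(yaw,pitch=0):
    "tool pointing down, tool x at yaw (deg); pitch: about world y"
    y=np.radians(yaw); x=np.array([np.cos(y),np.sin(y),0]); z=np.array([0,0,-1.]); M=np.c_[x,np.cross(z,x),z]
    return R.from_euler('y',pitch,degrees=True)*R.from_matrix(M)
def rows(pos,rot,n,start=None,prt=True):
    "straight line from start (default: now) to pos/rot in n rows, rounded with carry-over"
    if start is None:
        s=ctrl.read_state(); start=(s['eef_pos'],R.from_quat(s['ee_rot']))
    p0,r0=np.array(start[0],float),start[1]; w=(r0.inv()*rot).as_rotvec(); p,r=p0.copy(),r0; out=[]
    for k in range(1,n+1):
        d=np.round(r.inv().apply(p0+(np.array(pos)-p0)*k/n-p)*100,2)
        p=p+r.apply(d/100); rt=r0*R.from_rotvec(w*k/n)
        a=np.round((r.inv()*rt).as_rotvec(degrees=True),1); r=r*R.from_rotvec(a,degrees=True); out+=[*(d+0.),*(a+0.)]
    print('max',np.abs(np.array(out).reshape(-1,6)).max(0)); print(','.join('%g'%v for v in out)); return p,r
E
python3 - <<'E'
from h import *
rows([0.43,-0.06,0.30],down(90),10)
E
```

```text
max [4.69 2.92 0.69 0.   0.   6.6 ]
3.66,-2.92,-0.69,0,0,-6.5,3.97,-2.49,-0.68,0,0,-6.6,4.23,-2.01,-0.69,0,0,-6.5,4.43,-1.52,-0.69,0,0,-6.6,4.58,-1,-0.69,0,0,-6.5,4.66,-0.48,-0.68,0,0,-6.6,4.69,0.06,-0.69,0,0,-6.5,4.64,0.59,-0.69,0,0,-6.6,4.55,1.12,-0.68,0,0,-6.5,4.4,1.63,-0.69,0,0,-6.6
```

>>> jog_arm(targets=[3.66,-2.92,-0.69,0,0,-6.5,3.97,-2.49,-0.68,0,0,-6.6,4.23,-2.01,-0.69,0,0,-6.5,4.43,-1.52,-0.69,0,0,-6.6,4.58,-1,-0.69,0,0,-6.5,4.66,-0.48,-0.68,0,0,-6.6,4.69,0.06,-0.69,0,0,-6.5,4.64,0.59,-0.69,0,0,-6.6,4.55,1.12,-0.68,0,0,-6.5,4.4,1.63,-0.69,0,0,-6.6], hand=-1)

```text
clock: 2.9
eef_pos: [0.4305, -0.0585, 0.3004]
ee_rot: [0.706, 0.709, 0.0, 0.0]
wrist_force: [0.7, -0.1, -0.6]
gripper_width: -0.0
gripper_force: 0.0
```

Run:
```python
from h import *
np.set_printoptions(precision=4,suppress=True)
s=ctrl.read_state(); print(s['eef_pos'],s['ee_rot'],s['joint_vel'],s['qpos'])
p=shot('wrist'); save(p,'w1.png')
for l in ['chest','lid','push_bar','release','release_top','t_bar','lid_hinge']:
    r=ctrl.find_in(p,l); print(l,[(np.round(x['centre'],4),round(x['confidence'],2)) for x in r[:2]])
    m=ctrl.masks_of(p,l)
    if m:
        ys,xs=np.nonzero(m[0]['pixels']); q=cv2.minAreaRect(np.c_[xs,ys].astype(np.float32)); print('   mask',len(xs),q,m[0]['confidence'])
```

```text
[ 0.4305 -0.0585  0.3004] [0.7057 0.7085 0.0001 0.0003] [ 0.8425  0.2164  0.3237  0.107  -0.0019 -0.0784] [-0.1349 -0.0357 -0.0581  1.5477 -0.0001  1.4318]
chest [(array([ 0.5514, -0.007 ,  0.1529]), 0.57), (array([ 0.4803, -0.0283,  0.1592]), 0.37)]
   mask 75852 ((452.5, 143.5), (287.0, 313.0), 90.0) 0.72
lid [(array([ 0.5508, -0.0062,  0.153 ]), 0.89)]
   mask 72873 ((453.49993896484375, 138.99996948242188), (306.99993896484375, 277.99993896484375), 0.0) 0.61
push_bar [(array([ 0.5564, -0.0049,  0.1521]), 0.88)]
   mask 72774 ((454.0, 139.0), (278.0, 306.0), 90.0) 0.77
release [(array([ 0.484 , -0.1016,  0.1669]), 0.9), (array([ 0.5523, -0.0053,  0.1506]), 0.15)]
   mask 327 ((371.5, 221.5), (19.0, 19.0), 90.0) 0.67
release_top [(array([ 0.4844, -0.1008,  0.166 ]), 0.79), (array([ 0.5555, -0.0028,  0.1502]), 0.5)]
   mask 321 ((372.7500305175781, 221.25003051757812), (19.798988342285156, 19.091880798339844), 45.0) 0.77
t_bar [(array([ 0.4843, -0.0255,  0.1596]), 0.67)]
   mask 1577 ((371.5, 150.0), (90.0, 19.0), 90.0) 0.79
lid_hinge [(array([ 0.5509, -0.0047,  0.1556]), 0.74)]
   mask 76053 ((452.0, 143.5), (287.0, 314.0), 90.0) 0.97
```

View pics/w1.png

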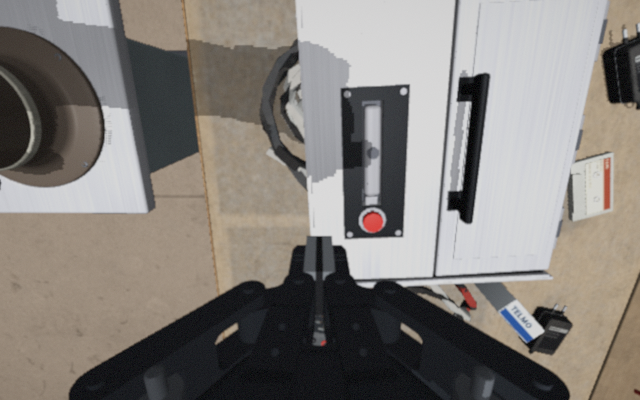

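Run:
```python
from h import *
np.set_printoptions(precision=4,suppress=True)
s=ctrl.read_state(); print(s['clock'],s['eef_pos'],s['joint_vel'])
P=[shot('wrist'),shot('side'),shot('top')]
def cen(p,l):
    m=ctrl.masks_of(p,l)
    if not m: return None
    ys,xs=np.nonzero(m[0]['pixels']); return np.array([xs.mean(),ys.mean()]),m[0]['confidence'],len(xs)
for l in ['release','t_bar']:
    c=[cen(p,l) for p in P]; print(l,c)
    rs=[ray(p,x[0]) for p,x in zip(P,c) if x is not None]
    if len(rs)>1: print('tri',tri(rs))
    print([onz(p,x[0],.164 if l=='release' else .155) for p,x in zip(P,c) if x is not None])
p=P[0]
print('wrist img shift check; now')
g=cv2.cvtColor(p['image'],cv2.COLOR_RGB2GRAY)
# plate: dark blob bounded
d=((g<60)*255).astype(np.uint8); d[240:]=0
n,lab,st,ce=cv2.connectedComponentsWithStats(d)
for i in range(1,n):
    if st[i,4]>600:
        cs=cv2.findContours((lab==i).astype(np.uint8),0,2)[0][0]; b=cv2.boxPoints(cv2.minAreaRect(cs)); print(st[i],[onz(p,u,.155 if st[i,0]<430 else .181)[:2] for u in b])
# steel bar mask fit in world at .155
m=ctrl.masks_of(p,'t_bar')[0]['pixels']; ys,xs=np.nonzero(m)
W=np.array([onz(p,(x,y),.155)[:2] for x,y in zip(xs,ys)]); l=cv2.fitLine(W.astype(np.float32),cv2.DIST_L2,0,.001,.001).ravel(); print('bar',l, np.degrees(np.arctan2(l[1],l[0])),W.min(0),W.max(0))
```

```text
3.65 [ 0.4299 -0.0603  0.3   ] [ 0.0037  0.0026  0.0016 -0.0014  0.0013  0.0007]
release [(array([373.5488, 219.5515]), 0.93, 379), (array([284., 207.]), 0.58, 31), None]
tri [ 0.4866 -0.1005  0.1606]
[array([ 0.4868, -0.099 ,  0.164 ]), array([ 0.4853, -0.1069,  0.164 ])]
t_bar [(array([371.9551, 148.3069]), 0.84, 1515), (array([280.3534, 194.8966]), 0.53, 116), None]
tri [ 0.4823 -0.0271  0.1525]
[array([ 0.4827, -0.0266,  0.155 ]), array([ 0.4813, -0.0321,  0.155 ])]
wrist img shift check; now
[  0  27 105 144 618] [array([0.1468, 0.08  ]), array([0.1902, 0.1002]), array([ 0.2444, -0.0212]), array([ 0.1962, -0.0482])]
[ 604   29   36   77 1666] [array([0.6593, 0.0736]), array([0.6878, 0.0738]), array([0.7074, 0.0152]), array([0.6767, 0.0151])]
[ 126   39   72  133 6067] [array([0.2589, 0.0709]), array([0.3095, 0.0788]), array([ 0.317, -0.039]), array([ 0.2594, -0.0495])]
[   0   49   68  124 3294] [array([0.1409, 0.0624]), array([0.1969, 0.07  ]), array([ 0.1865, -0.0432]), array([ 0.1228, -0.0532])]
[ 449   71   41  150 2542] [array([ 0.5516, -0.0893]), array([0.5483, 0.0444]), array([0.5727, 0.0419]), array([ 0.5801, -0.0928])]
[   0   75   30   94 2036] [array([ 0.1065, -0.0459]), array([0.1362, 0.0418]), array([0.1633, 0.0416]), array([ 0.1363, -0.046 ])]
[ 342   84   67  152 4730] [array([0.4513, 0.0316]), array([0.5126, 0.0333]), array([ 0.5315, -0.1196]), array([ 0.4595, -0.1217])]
bar [ 0.0594 -0.9982  0.4827 -0.0274] -86.59363 [ 0.473  -0.0741] [0.4933 0.0161]
```

Run:
```python
from h import *
a=rows([0.4865,-0.0995,0.175],down(93.3),4)
```

```text
max [1.05 1.41 3.13 0.   0.   0.9 ]
-0.99,1.41,3.13,0,0,-0.8,-1.01,1.4,3.12,0,0,-0.8,-1.03,1.38,3.13,0,0,-0.9,-1.05,1.37,3.12,0,0,-0.8
```

>>> jog_arm(targets=[-0.99,1.41,3.13,0,0,-0.8,-1.01,1.4,3.12,0,0,-0.8,-1.03,1.38,3.13,0,0,-0.9,-1.05,1.37,3.12,0,0,-0.8,0,0,0,0,0,0,0,0,0.6,0,0,0,0,0,0.6,0,0,0,0,0,0.6,0,0,0,0,0,0,0,0,0,0,0,0,0,0,0])

```text
clock: 5.4
eef_pos: [0.4874, -0.0993, 0.1588]
ee_rot: [0.686, 0.727, 0.001, 0.002]
wrist_force: [1.0, 0.5, 5.1]
gripper_width: 0.0002
gripper_force: 2.5
```

>>> jog_arm(targets=[0,0,0.3,0,0,0,0,0,0,0,0,0,0,0,0,0,0,0])

```text
clock: 5.78
eef_pos: [0.4876, -0.0994, 0.1571]
ee_rot: [0.686, 0.727, 0.002, 0.002]
wrist_force: [-2.7, 0.3, 12.6]
gripper_width: 0.0
gripper_force: 6.3
```

Run:
```python
from h import *
s=ctrl.read_state(); print(s['eef_pos'],s['wrist_force'])
p=s['eef_pos']; r=R.from_quat(s['ee_rot'])
a=rows([*p[:2],0.25],down(93.3),3)
b=rows([0.4826,-0.0272,0.235],down(93.3),3,a)
# look at pop: side mask before
q=shot('side')
for m in ctrl.find_in(q,'t_bar')[:2]: print(m)
m=ctrl.masks_of(q,'t_bar')
if m: ys,xs=np.nonzero(m[0]['pixels']); print(xs.mean(),ys.mean(),len(xs)); print(proj(q,[[.4826,-.027,.155],[.4826,-.027,.179]]))
```

```text
[ 0.48757355 -0.0993721   0.15707186] [-2.71269547  0.26743235 12.57619111]
max [0.01 0.02 3.1  0.1  0.1  0.  ]
0,0.02,-3.1,0.1,0,0,-0.01,0.01,-3.1,0.1,0,0,0,0,-3.09,0.1,0.1,0
max [2.41 0.03 0.5  0.   0.   0.  ]
2.41,-0.03,0.5,0,0,0,2.41,-0.02,0.5,0,0,0,2.41,-0.03,0.5,0,0,0
```

>>> jog_arm(targets=[0,0,-3.1,0,0,0,0,0,-3.1,0,0,0,0,0,-3.1,0,0,0,2.41,-0.15,0.5,0,0,0,2.41,-0.15,0.5,0,0,0,2.41,-0.16,0.5,0,0,0,0,0,0,0,0,0,0,0,0,0,0,0], hand=-0.06)

```text
clock: 6.92
eef_pos: [0.4778, -0.0278, 0.2326]
ee_rot: [0.686, 0.727, 0.0, 0.001]
wrist_force: [-0.2, 0.4, 0.8]
gripper_width: 0.0401
gripper_force: 0.0
```

Run:
```python
from h import *
np.set_printoptions(precision=4,suppress=True)
s=ctrl.read_state(); print(s['eef_pos'],s['gripper_width'],s['joint_vel'])
for n in ['wrist','side','top']:
    q=shot(n)
    print(n,[(x['centre'],x['confidence']) for x in ctrl.find_in(q,'t_bar')[:2]])
    m=ctrl.masks_of(q,'t_bar')
    if m: ys,xs=np.nonzero(m[0]['pixels']); print(xs.mean(),ys.mean(),len(xs),m[0]['confidence'])
    print(proj(q,[[.4826,-.027,.155],[.4826,-.027,.179]]))
    if n=='wrist': save(q,'w2.png')
```

```text
[ 0.4778 -0.0278  0.2326] 0.040077193452968146 [-0.0124  0.0067  0.0049  0.0004  0.002   0.0012]
wrist []
[[324.3442 203.1207]
 [324.9978 214.4599]]
side [([0.4835, -0.0451, 0.18], 0.54), ([0.4786, -0.0425, 0.176], 0.5)]
280.0810810810811 189.06756756756758 148 0.67
[[280.7891 193.8693]
 [280.5771 184.7841]]
top [([0.4639, 0.2923, 0.036], 0.66)]
[[345.8435 235.1062]
 [346.1322 234.9313]]
```

View pics/w2.png

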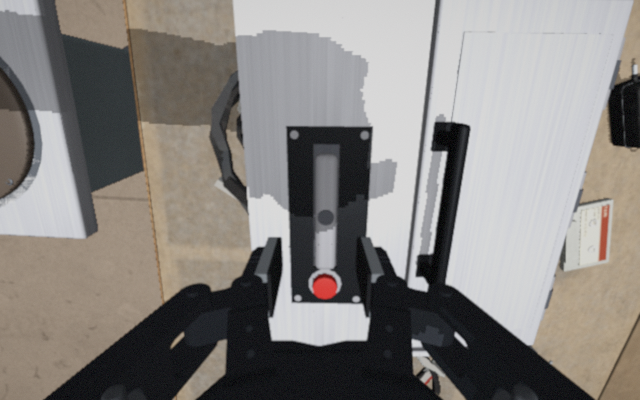

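>>> jog_arm(targets=[0,0.5,3.0,0,0,0,0,0,2.5,0,0,0,0,0,1.4,0,0,0,0,0,0.4,0,0,0,0,0,0,0,0,0])

```text
clock: 8.0
eef_pos: [0.4829, -0.0274, 0.1595]
ee_rot: [0.686, 0.727, 0.0, 0.0]
wrist_force: [-0.2, 0.2, -0.3]
gripper_width: 0.04
gripper_force: 0.0
```

>>> jog_arm(targets=[0,0,0,0,0,0,0,0,0,0,0,0,0,0,0,0,0,0,0,0,0,0,0,0], hand=-1)

```text
clock: 8.5
eef_pos: [0.4831, -0.0274, 0.1596]
ee_rot: [0.686, 0.727, 0.0, 0.001]
wrist_force: [-0.1, 0.3, 4.8]
gripper_width: 0.0151
gripper_force: 62.4
```

>>> jog_arm(targets=[0,0,0,0,0,10,0,0,0,0,0,10,0,0,0,0,0,10,0,0,0,0,0,10,0,0,0,0,0,10,0,0,0,0,0,10,0,0,0,0,0,10,0,0,0,0,0,10,0,0,0,0,0,1,0,0,0,0,0,0])

```text
clock: 9.75
eef_pos: [0.4851, -0.0286, 0.1599]
ee_rot: [0.994, 0.107, 0.002, 0.002]
wrist_force: [6.0, -5.0, 0.4]
gripper_width: 0.0149
gripper_force: 61.9
```

>>> jog_arm(targets=[0,0,0,0,0,0,0,0,0,0,0,0,0,0,-2,0,0,0,0,0,-5,0,0,0,0,0,-5,0,0,0,0,0,-5,0,0,0], hand=0.2)

```text
clock: 10.5
eef_pos: [0.4822, -0.0272, 0.3303]
ee_rot: [0.994, 0.107, -0.0, -0.0]
wrist_force: [0.7, -0.4, -0.1]
gripper_width: 0.0513
gripper_force: 0.0
```

Run:
```python
from h import *
np.set_printoptions(precision=4,suppress=True)
s=ctrl.read_state(); print(s['eef_pos'],s['qpos'])
# bar now & at 0.3 for a hinge estimate
c,sn=np.cos(np.radians(3.3)),np.sin(np.radians(3.3)); M=np.array([[c,-sn,0],[sn,c,0],[0,0,1]])
for n in ['side','top']:
    q=shot(n); save(q,n+'3.png')
    for l in ['push_bar','t_bar','lid']:
        print(n,l,[(x['centre'],x['confidence']) for x in ctrl.find_in(q,l)[:2]])
```

```text
[ 0.4822 -0.0272  0.3303] [-0.0564  0.0678  0.1137  1.6174  0.0002  2.8701]
side push_bar [([0.5467, -0.0749, 0.1671], 0.56)]
side t_bar [([0.48, -0.0334, 0.1832], 0.59)]
side lid [([0.544, -0.0739, 0.1677], 0.66)]
top push_bar [([0.6506, 0.0744, 0.1612], 0.95)]
top t_bar []
top lid [([0.6488, 0.0735, 0.1622], 0.9), ([0.6494, 0.0809, 0.1589], 0.63)]
```

>>> jog_arm(targets=[0,0,0,0,0,-10,0,0,0,0,0,-10,0,0,0,0,0,-10,0,0,0,0,0,-10,0,0,0,0,0,-10,0,0,0,0,0,-10,0,0,0,0,0,-10,0,0,0,0,0,-10,0,-1,-2,0,0,0,0,0,0,0,0,0,0,0,0,0,0,0])

```text
clock: 12.28
eef_pos: [0.4728, -0.0277, 0.348]
ee_rot: [0.693, 0.721, -0.0, -0.0]
wrist_force: [-0.2, 0.4, 0.2]
gripper_width: 0.0511
gripper_force: 0.0
```

Run:
```python
from h import *
np.set_printoptions(precision=4,suppress=True)
s=ctrl.read_state(); print(s['clock'],s['eef_pos'],s['ee_rot'])
c=[]
for n in ['wrist','side','top']:
    q=shot(n); c.append(q)
    if n=='wrist': save(q,'w4.png')
    for l in ['push_bar','t_bar']: print(n,l,[(x['centre'],x['confidence']) for x in ctrl.find_in(q,l)[:2]])
im=np.vstack([c[0]['image'],cv2.resize(c[1]['image'][120:300,200:440],(640,480))[:200*2]]); 
cv2.imwrite('pics/w4.png',cv2.resize(np.hstack([c[0]['image'],cv2.resize(c[1]['image'][150:290,230:400],(486,400))]),(800,284))[:,:,::-1])
```

```text
12.275 [ 0.4728 -0.0277  0.348 ] [ 0.6927  0.7212 -0.0003 -0.0003]
wrist push_bar [([0.5493, 0.0097, 0.1741], 0.73), ([0.4835, -0.0286, 0.1967], 0.62)]
wrist t_bar [([0.4866, -0.0276, 0.1949], 0.65)]
side push_bar [([0.4886, -0.1067, 0.1771], 0.67), ([0.5462, -0.0756, 0.174], 0.6)]
side t_bar [([0.4834, -0.0319, 0.1848], 0.92), ([0.5499, -0.1692, 0.1456], 0.5)]
top push_bar [([0.6481, 0.0247, 0.1636], 0.67), ([0.6484, 0.0522, 0.1653], 0.57)]
top t_bar [([0.6447, 0.0549, 0.1624], 0.45)]
```

View pics/w4.png

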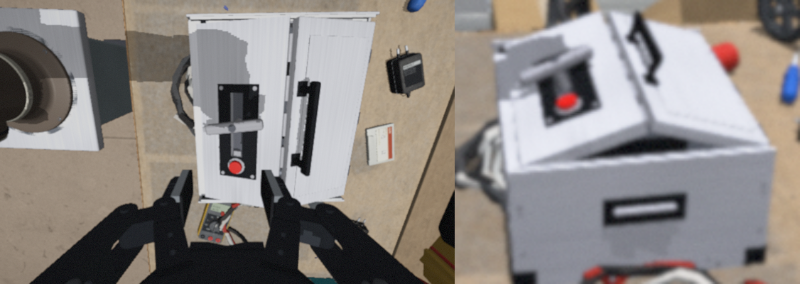

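Run:
```python
from h import *
np.set_printoptions(precision=4,suppress=True)
P=[shot('wrist'),shot('side')]
wb=[]
for p,box in zip(P,[(400,90,470,262),(305,140,345,210)]):
    g=cv2.cvtColor(p['image'],cv2.COLOR_RGB2GRAY); x0,y0,x1,y1=box; d=np.zeros_like(g); d[y0:y1,x0:x1]=(g[y0:y1,x0:x1]<55)
    n,lab,st,ce=cv2.connectedComponentsWithStats(d); i=1+np.argmax(st[1:,4]); ys,xs=np.nonzero(lab==i)
    print(st[i],ce[i],cv2.boxPoints(cv2.minAreaRect(np.c_[xs,ys].astype(np.float32))).round(1).tolist())
    for y in range(ys.min(),ys.max()+1,max(1,(ys.max()-ys.min())//10)): print(y,xs[ys==y].min(),xs[ys==y].max(),end=' | ')
    print()
c,s=np.cos(np.radians(3.3)),np.sin(np.radians(3.3)); ex=np.array([c,s,0]);ey=np.array([-s,c,0]);ez=np.array([0,0,1.])
for th in (.25,.3,.35):
  B=[]
  for hx in (.675,.685,.695):
    H=np.array([hx,-0.0,.136])
    # hinge mid on line through T axis (y offset unknown): use chest midline thru (.4826,-.0272)
    H=np.array([.4826,-.0272,.136])+ex*((hx-.4826)/c)
    pt=lambda u,n,v:H+ex*(-u*np.cos(th)+n*np.sin(th))+ez*(u*np.sin(th)+n*np.cos(th))+ey*v
    X=[pt(126,53,67),pt(118,53,67),pt(118,53,-67),pt(126,53,-67)] if 0 else [pt(.126,.053,.067),pt(.118,.053,.067),pt(.118,.053,-.067),pt(.126,.053,-.067),pt(.126,.037,-.067)]
    print(th,hx,[proj(q,X).round(0).tolist() for q in P])
```

```text
[ 410  115   41  132 2167] [433.5916 175.5888] [[408.8999938964844, 244.0], [420.5, 112.9000015258789], [450.70001220703125, 115.5999984741211], [439.1000061035156, 246.6999969482422]]
115 421 444 | 128 420 449 | 141 434 447 | 154 433 446 | 167 432 444 | 180 430 442 | 193 429 441 | 206 428 439 | 219 412 438 | 232 410 436 | 245 429 434 | 
[316 157  15  33 104] [324.0385 171.3558] [[312.6000061035156, 160.1999969482422], [321.20001220703125, 156.5], [333.8999938964844, 186.10000610351562], [325.29998779296875, 189.6999969482422]]
157 320 320 | 160 319 321 | 163 319 323 | 166 317 324 | 169 317 326 | 172 325 327 | 175 327 329 | 178 328 330 | 181 328 329 | 184 327 327 | 187 325 327 | 
0.25 0.675 [[[421.0, 112.0], [429.0, 112.0], [416.0, 244.0], [409.0, 245.0], [401.0, 238.0]], [[311.0, 156.0], [314.0, 157.0], [325.0, 180.0], [322.0, 180.0], [320.0, 186.0]]]
0.25 0.685 [[[432.0, 112.0], [440.0, 112.0], [426.0, 244.0], [419.0, 245.0], [411.0, 238.0]], [[315.0, 156.0], [318.0, 157.0], [330.0, 180.0], [326.0, 179.0], [324.0, 186.0]]]
0.25 0.695 [[[443.0, 112.0], [451.0, 112.0], [435.0, 244.0]
[... 469 characters left out ...]
3 0.695 [[[450.0, 112.0], [458.0, 112.0], [441.0, 246.0], [434.0, 247.0], [425.0, 240.0]], [[321.0, 154.0], [324.0, 154.0], [336.0, 177.0], [333.0, 177.0], [330.0, 183.0]]]
0.35 0.675 [[[435.0, 113.0], [442.0, 112.0], [427.0, 249.0], [421.0, 250.0], [411.0, 243.0]], [[315.0, 152.0], [318.0, 153.0], [329.0, 176.0], [326.0, 175.0], [323.0, 181.0]]]
0.35 0.685 [[[446.0, 113.0], [454.0, 112.0], [437.0, 248.0], [431.0, 250.0], [420.0, 243.0]], [[319.0, 152.0], [322.0, 153.0], [334.0, 176.0], [330.0, 175.0], [328.0, 181.0]]]
0.35 0.695 [[[458.0, 112.0], [465.0, 112.0], [447.0, 248.0], [441.0, 250.0], [430.0, 243.0]], [[323.0, 152.0], [325.0, 153.0], [338.0, 175.0], [335.0, 174.0], [332.0, 181.0]]]
```

```bash
cat > lid.py <<'E'
from h import *
np.set_printoptions(precision=4,suppress=True)
phi=np.radians(25); g=.040; ty=np.array([np.cos(phi),-np.sin(phi)]); tz=np.array([-np.sin(phi),-np.cos(phi)])
def tcp(th,slack):
    c,s=np.cos(th),np.sin(th)
    P=lambda u,n:np.array([-u*c+n*s,.136+u*s+n*c])
    bar=np.array([P(.126,.037),P(.126,.053),P(.118,.037),P(.118,.053)])
    k=np.argmin(bar@ty); y=bar[k]@ty-slack
    t=y+g/2  # tcp along ty
    pan=[P(u,.016) for u in np.linspace(0,.134,60)]; f=P(.134,.016); f0=P(.134,0)
    # front panel mirror about vertical through fold
    pan+=[np.array([2*f[0]-q[0],q[1]]) for q in pan]
    pan=np.array(pan); a=pan@ty-t; ok=(abs(a)<g/2+.015)&(abs(a)>g/2-.001)
    d=(pan[ok]@tz).min()-.003 if ok.any() else 9
    dd=max(min(d,bar[k]@tz+.012),bar[k]@tz+.003)
    return t*ty+dd*tz, dd-bar[k]@tz, d-bar[k]@tz
H=np.array([.687,-.0154]); ex=np.array([np.cos(np.radians(3.3)),np.sin(np.radians(3.3))])
def W(q): return np.r_[H+ex*q[0],q[1]]
rot=R.from_rotvec(phi*np.array([-ex[1],ex[0],0]))*down(93.3)
E
python3 - <<'E'
from lid import *
for th in np.arange(.29,1.2,.1): q,e,d=tcp(th,0); print(round(th,2),W(q),e,d)
q0=tcp(.29,.012)[0]; up=q0-.05*tz
a=rows(W(up),rot,6)
b=rows(W(q0),rot,3,a)
E
```

```text
0.29 [ 0.5946 -0.0207  0.2035] 0.01200000000000001 0.026491969953349237
0.39 [ 0.6038 -0.0202  0.2136] 0.01200000000000001 0.031490644113679606
0.49 [ 0.6064 -0.02    0.2086] 0.01200000000000001 0.01754062951543589
0.59 [ 0.6161 -0.0195  0.2175] 0.01200000000000001 0.016528034088722582
0.69 [ 0.6265 -0.0189  0.2254] 0.01200000000000001 0.015320321000504566
0.79 [ 0.6377 -0.0182  0.2322] 0.01200000000000001 0.013929557320742497
0.89 [ 0.6496 -0.0176  0.2379] 0.01200000000000001 0.013365020987578552
0.99 [ 0.6619 -0.0168  0.2423] 0.01200000000000001 0.013044579880156948
1.09 [ 0.6746 -0.0161  0.2455] 0.01200000000000001 0.012949558025008606
1.19 [ 0.6876 -0.0154  0.2474] 0.01200000000000001 0.013055173033458684
max [0.04 2.62 1.58 4.2  0.1  0.2 ]
0.04,2.21,1.58,4.2,0,-0.2,0.03,2.31,1.42,4.1,-0.1,-0.1,0.03,2.41,1.25,4.2,0,-0.2,0.02,2.5,1.07,4.2,0,-0.1,0.01,2.57,0.89,4.1,-0.1,-0.2,0.01,2.62,0.7,4.2,0,-0.2
max [0.   0.   1.67 0.   0.   0.  ]
0,0,1.67,0,0,0,0,0,1.66,0,0,0,0,0,1.67,0,0,0
```

>>> jog_arm(targets=[0.04,2.21,1.58,4.2,0,-0.2,0.03,2.31,1.42,4.1,-0.1,-0.1,0.03,2.41,1.25,4.2,0,-0.2,0.02,2.5,1.07,4.2,0,-0.1,0.01,2.57,0.89,4.1,-0.1,-0.2,0.01,2.62,0.7,4.2,0,-0.2,0,0,0,0,0,0,0,0,0,0,0,0], hand=-0.06)

```text
clock: 13.82
eef_pos: [0.5979, -0.0202, 0.2466]
ee_rot: [0.671, 0.711, -0.153, -0.144]
wrist_force: [0.1, -0.2, 0.7]
gripper_width: 0.0402
gripper_force: 0.0
```

Run:
```python
from lid import *
s=ctrl.read_state(); print(s['qpos'])
p=shot('wrist'); save(p,'w5.png')
q0=tcp(.29,.012)[0]; up=q0-.05*tz; print(W(up),rot.as_quat())
a=rows(W(q0),rot,3)
```

```text
[-0.018   0.6732  0.7004  2.0211 -0.0318  1.5014]
[ 0.6049 -0.0201  0.2539] [ 0.6702  0.7099 -0.1574 -0.1486]
max [0.01 0.12 1.39 0.3  0.   0.  ]
-0.01,0.11,1.38,0.3,0,0,-0.01,0.12,1.39,0.2,0,0,-0.01,0.12,1.38,0.3,0,0
```

View pics/w5.png

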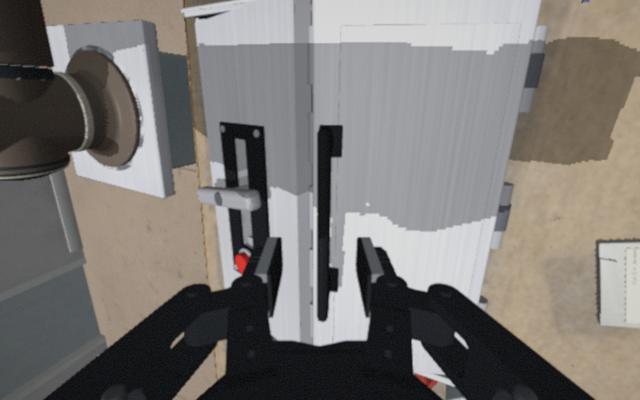

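```bash
sed -i 's/np.radians(25)/np.radians(20)/' lid.py
python3 - <<'E'
from lid import *
for th in np.arange(.29,1.2,.1): q,e,d=tcp(th,0); print(round(th,2),W(q),e,d)
a=rows(W(tcp(.29,.012)[0]),rot,4)
p,r=a
for th in np.linspace(.34,.6,8): p,r=rows(W(tcp(th,-.002)[0]),rot,1,(p,r))
E
```

```text
0.29 [ 0.5963 -0.0206  0.2047] 0.01200000000000001 0.030921867725762414
0.39 [ 0.5994 -0.0205  0.2   ] 0.01200000000000001 0.017655026856348427
0.49 [ 0.6081 -0.02    0.2098] 0.01200000000000001 0.016668044902776902
0.59 [ 0.6177 -0.0194  0.2187] 0.01200000000000001 0.015484546345928107
0.69 [ 0.6282 -0.0188  0.2266] 0.01200000000000001 0.014116356312169454
0.79 [ 0.6394 -0.0181  0.2334] 0.01200000000000001 0.01354645236567284
0.89 [ 0.6512 -0.0175  0.2391] 0.01200000000000001 0.013221328452841213
0.99 [ 0.6635 -0.0168  0.2435] 0.01200000000000001 0.013122862672106994
1.09 [ 0.6762 -0.016   0.2467] 0.01200000000000001 0.013226784304319644
1.19 [ 0.6893 -0.0153  0.2488] 0.011810529926067403 0.011810529926067403
max [0.01 0.11 1.03 1.1  0.   0.  ]
-0.01,0.11,1.02,-1,0,0,0,0.09,1.02,-1.1,0,0,-0.01,0.07,1.02,-1,0,0,-0.01,0.05,1.03,-1.1,0,0
max [0.   1.65 0.64 0.   0.   0.  ]
0,1.65,-0.64,0,0,0
max [0.   0.15 1.13 0.   0.   0.  ]
0,0.15,1.13,0,0,0
max [0.   0.16 0.46 0.   0.   0.  ]
0,0.16,-0.46,0,0,0
max [0.   0.18 0.45 0.   0.   0.  ]
0,0.18,-0.45,0,0,0
max [0.   0.19 0.45 0.   0.   0.  ]
0,0.19,-0.45,0,0,0
max [0.   0.21 0.44 0.   0.   0.  ]
0,0.21,-0.44,0,0,0
max [0.   0.23 0.44 0.   0.   0.  ]
0,0.23,-0.44,0,0,0
max [0.   0.24 0.42 0.   0.   0.  ]
0,0.24,-0.42,0,0,0
```

>>> jog_arm(targets=[-0.01,0.11,1.02,-1,0,0,0,0.09,1.02,-1.1,0,0,0,0.07,1.02,-1,0,0,0,0.05,1.03,-1.1,0,0,0,0.4,0,0,0,0,0,0.4,0,0,0,0,0,0.4,0,0,0,0,0,0.3,0,0,0,0,0,0,0,0,0,0])

```text
clock: 15.0
eef_pos: [0.5992, -0.0202, 0.2016]
ee_rot: [0.676, 0.716, -0.128, -0.12]
wrist_force: [-3.4, -0.4, 3.1]
gripper_width: 0.04
gripper_force: 2.5
```

Run:
```python
from lid import *
s=ctrl.read_state(); print(s['qpos'],s['wrist_force'],s['eef_pos'])
p,r=s['eef_pos'],R.from_quat(s['ee_rot'])
for th in (.5,.75,1.0,1.15): print(th);p,r=rows(W(tcp(th,-.003)[0]),rot,4,(p,r))
```

```text
[-0.0202  0.5894  0.486   1.8197 -0.0276  1.4972] [-3.3969 -0.4344  3.0814] [ 0.5992 -0.0202  0.2016]
0.5
max [0.01 0.23 0.3  0.1  0.   0.  ]
-0.01,0.23,-0.3,-0.1,0,0,0,0.22,-0.3,0,0,0,-0.01,0.23,-0.3,-0.1,0,0,0,0.23,-0.3,0,0,0
0.75
max [0.01 0.44 0.7  0.   0.   0.  ]
0,0.43,-0.69,0,0,0,0,0.44,-0.7,0,0,0,-0.01,0.43,-0.69,0,0,0,0,0.44,-0.69,0,0,0
1.0
max [0.   0.6  0.57 0.   0.   0.  ]
0,0.59,-0.56,0,0,0,0,0.6,-0.57,0,0,0,0,0.59,-0.56,0,0,0,0,0.59,-0.57,0,0,0
1.15
max [0.   0.42 0.26 0.   0.   0.  ]
0,0.42,-0.26,0,0,0,0,0.41,-0.26,0,0,0,0,0.42,-0.26,0,0,0,0,0.42,-0.26,0,0,0
```

>>> jog_arm(targets=[0,0.23,-0.3,0,0,0,0,0.22,-0.3,0,0,0,0,0.23,-0.3,0,0,0,0,0.23,-0.3,0,0,0,0,0.43,-0.69,0,0,0,0,0.44,-0.7,0,0,0,0,0.43,-0.69,0,0,0,0,0.44,-0.69,0,0,0])

```text
clock: 16.0
eef_pos: [0.634, -0.0184, 0.2341]
ee_rot: [0.675, 0.716, -0.129, -0.121]
wrist_force: [-15.8, -1.1, 20.4]
gripper_width: 0.0403
gripper_force: 10.9
```

>>> jog_arm(targets=[0,0,0,0,0,0])

```text
clock: 16.12
eef_pos: [0.6351, -0.0182, 0.2338]
ee_rot: [0.675, 0.716, -0.129, -0.121]
wrist_force: [-13.2, -1.4, 22.6]
gripper_width: 0.04
gripper_force: 9.8
```

Run:
```python
from lid import *
s=ctrl.read_state(); print(s['qpos'],s['wrist_force'],s['eef_pos'],s['joint_vel'])
p=shot('side'); w=shot('wrist'); cv2.imwrite('pics/c6.png',np.hstack([cv2.resize(p['image'][110:290,200:400],(400,360)),cv2.resize(w['image'],(400,250),interpolation=cv2.INTER_AREA)[[*range(250)]+[249]*110]])[:,:,::-1])
```

```text
[-0.0163  0.6979  0.7414  1.9678 -0.0268  1.501 ] [-13.2447  -1.3757  22.5658] [ 0.6351 -0.0182  0.2338] [-0.0003 -0.008  -0.0148 -0.0083  0.0002 -0.0018]
```

View pics/c6.png

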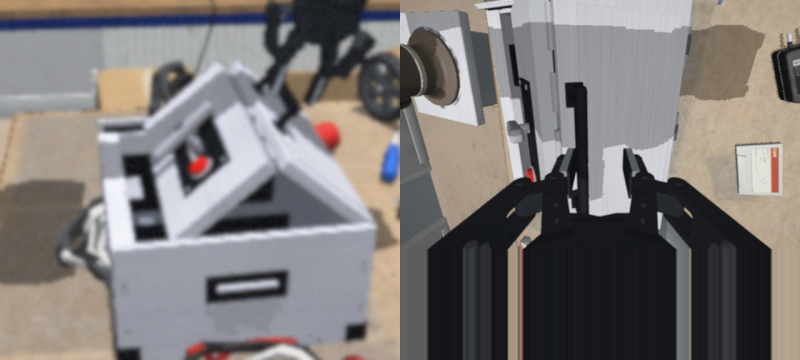

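>>> jog_arm(targets=[0,0,-0.3,0,0,0,0,0,-0.3,0,0,0,0,0,0,0,0,0])

```text
clock: 16.6
eef_pos: [0.64, -0.0179, 0.2361]
ee_rot: [0.676, 0.716, -0.127, -0.12]
wrist_force: [-2.4, 0.3, 3.8]
gripper_width: 0.0401
gripper_force: 1.8
```

>>> jog_arm(targets=[0,0.45,-0.48,0,0,0,0,0.45,-0.48,0,0,0,0,0.45,-0.48,0,0,0,0,0.45,-0.48,0,0,0,0,0,0,0,0,0])

```text
clock: 17.23
eef_pos: [0.6573, -0.0164, 0.2394]
ee_rot: [0.676, 0.717, -0.124, -0.116]
wrist_force: [0.2, -0.4, -0.3]
gripper_width: 0.0404
gripper_force: 0.0
```

Run:
```python
from lid import *
s=ctrl.read_state(); print(s['qpos'],s['wrist_force'],s['eef_pos'])
p=shot('side'); w=shot('wrist'); cv2.imwrite('pics/c7.png',np.hstack([cv2.resize(p['image'][110:290,200:400],(400,360)),cv2.resize(w['image'],(400,250),interpolation=cv2.INTER_AREA)[[*range(250)]+[249]*110]])[:,:,::-1])
```

```text
[-0.0136  0.7587  0.8679  2.02   -0.0252  1.503 ] [ 0.2061 -0.4436 -0.2851] [ 0.6573 -0.0164  0.2394]
```

View pics/c7.png

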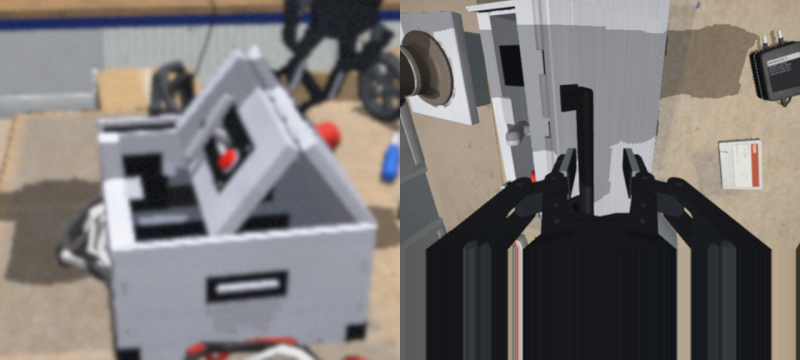

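```bash
sed -i 's/np.radians(20)/np.radians(10)/' lid.py
python3 - <<'E'
from lid import *
for th in (.9,1.0,1.1,1.2): q,e,d=tcp(th,0); print(round(th,2),W(q),e,d)
s=ctrl.read_state(); p,r=s['eef_pos'],R.from_quat(s['ee_rot'])
p,r=rows(p+[0,0,.006],rot,2,(p,r))
p,r=rows(W(tcp(1.05,-.002)[0]-.004*tz),rot,5,(p,r))
p,r=rows(W(tcp(1.2,-.004)[0]-.004*tz),rot,5,(p,r))
E
```

```text
0.9 [ 0.6553 -0.0172  0.2425] 0.011924796171821544 0.011924796171821544
1.0 [ 0.6677 -0.0165  0.2467] 0.01200000000000001 0.012039631163366898
1.1 [ 0.6804 -0.0158  0.2498] 0.01200000000000001 0.012311751937022719
1.2 [ 0.6934 -0.015   0.2516] 0.01200000000000001 0.014645399609681836
max [0.   0.1  0.29 4.8  0.1  0.  ]
0,-0.1,-0.28,-4.8,0,0,0,-0.08,-0.29,-4.7,0.1,0
max [0.02 0.37 0.2  0.   0.   0.  ]
-0.01,0.36,-0.19,0,0,0,-0.02,0.37,-0.2,0,0,0,-0.01,0.36,-0.19,0,0,0,-0.02,0.36,-0.19,0,0,0,-0.01,0.37,-0.2,0,0,0
max [0.01 0.41 0.13 0.   0.   0.  ]
0,0.41,-0.13,0,0,0,0,0.41,-0.13,0,0,0,0,0.41,-0.13,0,0,0,0,0.41,-0.13,0,0,0,-0.01,0.41,-0.13,0,0,0
```

>>> jog_arm(targets=[0,-0.1,-0.28,-4.8,0,0,0,-0.08,-0.29,-4.7,0,0,0,0.36,-0.19,0,0,0,0,0.37,-0.2,0,0,0,0,0.36,-0.19,0,0,0,0,0.36,-0.19,0,0,0,0,0.37,-0.2,0,0,0,0,0.41,-0.13,0,0,0,0,0.41,-0.13,0,0,0])

```text
clock: 18.45
eef_pos: [0.6855, -0.0148, 0.2534]
ee_rot: [0.684, 0.725, -0.064, -0.059]
wrist_force: [-0.5, 0.2, 0.1]
gripper_width: 0.0402
gripper_force: 0.1
```

>>> jog_arm(targets=[0,0.3,0,0,0,0,0,0.3,0,0,0,0,0,0,-2,0,0,0,0,-1,-5,0,0,0,0,-4,-3,-5,0,0,0,-5,0,-5,0,0,0,0,0,0,0,0])

```text
clock: 19.32
eef_pos: [0.6028, -0.0187, 0.3554]
ee_rot: [0.686, 0.727, -0.001, 0.0]
wrist_force: [0.6, -0.5, 1.3]
gripper_width: 0.0399
gripper_force: 0.0
```

Run:
```python
from lid import *
s=ctrl.read_state(); print(s['clock'],s['qpos'],s['wrist_force'],s['eef_pos'],s['ee_rot'])
p=shot('side'); t=shot('top'); cv2.imwrite('pics/c8.png',np.hstack([cv2.resize(p['image'][110:290,200:400],(400,360)),cv2.resize(t['image'][140:320,170:370],(400,360))])[:,:,::-1])
for q in (p,t):
  for l in ['handset','cradle','nest']: print(l,[(x['centre'],x['confidence']) for x in ctrl.find_in(q,l)[:2]])
```

```text
19.325 [-0.03    0.3292  0.4941  1.7374 -0.0021  1.4825] [ 0.587  -0.4541  1.2565] [ 0.6028 -0.0187  0.3554] [ 0.6862  0.7274 -0.0014  0.0001]
handset [([0.6059, -0.1048, 0.2065], 0.72)]
cradle []
nest [([0.5788, -0.1491, 0.1105], 0.94)]
handset [([0.4672, 0.2941, 0.0382], 0.58)]
cradle [([0.4342, 0.2984, 0.0101], 0.68)]
nest [([0.5535, 0.1078, 0.1515], 0.8)]
```

View pics/c8.png

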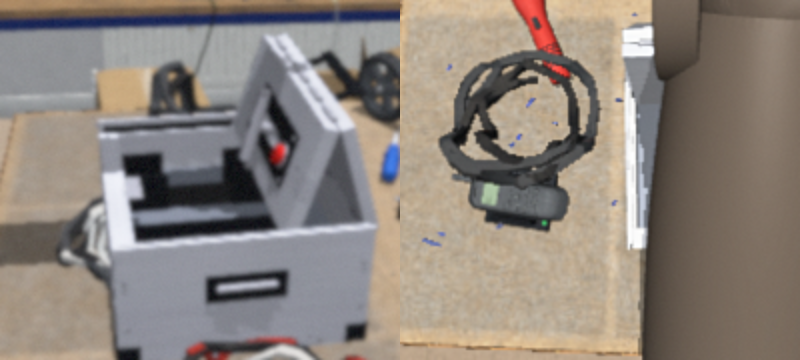

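>>> jog_arm(targets=[4,-5,-0.7,0,0,0,4,-5,-0.7,0,0,0,0,0,0,0,0,0,0,0,0,0,0,0], hand=1)

```text
clock: 20.23
eef_pos: [0.5092, 0.0534, 0.3674]
ee_rot: [0.686, 0.728, -0.001, 0.001]
wrist_force: [-0.8, -1.9, -0.7]
gripper_width: 0.0854
gripper_force: 0.0
```

Run:
```python
from h import *
np.set_printoptions(precision=4,suppress=True)
s=ctrl.read_state(); print(s['clock'],s['eef_pos'],s['joint_vel'])
p=shot('wrist'); t=shot('top')
import pickle; pickle.dump({'w':p,'t':t},open('nest.pkl','wb'))
for n,q in (('w',p),('t',t)):
  for l in ['nest','handset','cradle','lid']:
    print(n,l,[(x['centre'],round(x['confidence'],2)) for x in ctrl.find_in(q,l)[:2]])
    m=ctrl.masks_of(q,l)
    if m:
        ys,xs=np.nonzero(m[0]['pixels']); print('  ',len(xs),cv2.boxPoints(cv2.minAreaRect(np.c_[xs,ys].astype(np.float32))).round(0).tolist(),round(m[0]['confidence'],2))
```

```text
20.225 [0.5092 0.0534 0.3674] [-0.018   0.0236  0.0021 -0.0027  0.0029  0.0008]
w nest [([0.6021, 0.0177, 0.1233], 0.58)]
   57642 [[220.0, 372.0], [237.0, 86.0], [560.0, 105.0], [542.0, 392.0]] 0.65
w handset [([0.4619, 0.2474, 0.0363], 0.62)]
   849 [[276.0, 0.0], [311.0, 0.0], [311.0, 26.0], [276.0, 26.0]] 0.6
w cradle [([0.6267, -0.0172, 0.2102], 0.65), ([0.4314, 0.262, 0.0127], 0.51)]
   119 [[266.0, 5.0], [268.0, -3.0], [320.0, 9.0], [319.0, 16.0]] 0.51
w lid [([0.6509, 0.0402, 0.2615], 0.72)]
   20026 [[369.0, 366.0], [427.0, 95.0], [572.0, 126.0], [513.0, 397.0]] 0.6
t nest [([0.581, -0.0969, 0.0935], 0.81)]
   9011 [[326.0, 126.0], [409.0, 123.0], [414.0, 260.0], [331.0, 263.0]] 0.73
t handset [([0.4471, -0.3349, 0.0311], 0.47)]
   2567 [[326.0, 126.0], [410.0, 126.0], [410.0, 180.0], [326.0, 180.0]] 0.62
t cradle []
   2638 [[326.0, 127.0], [409.0, 124.0], [411.0, 178.0], [328.0, 181.0]] 0.35
t lid [([0.662, -0.0759, 0.2683], 0.67), ([0.6273, -0.0227, 0.2171], 0.39)]
   2714 [[325.0, 127.0], [404.0, 112.0], [415.0, 168.0], [336.0, 183.0]] 0.81
```

>>> jog_arm(targets=[3.84,-1.56,2.1,0,0,0,3.84,-1.56,2.1,0,0,0,3.84,-1.56,2.1,0,0,0,3.84,-1.56,2.1,0,0,0,3.84,-1.56,2.1,0,0,0,0,0,0,0,0,0,0,0,0,0,0,0])

```text
clock: 22.0
eef_pos: [0.4193, 0.2399, 0.2625]
ee_rot: [0.686, 0.728, -0.001, 0.001]
wrist_force: [0.7, -0.8, 0.3]
gripper_width: 0.0855
gripper_force: 0.0
```

Run:
```python
from h import *
import pickle
np.set_printoptions(precision=4,suppress=True)
s=ctrl.read_state(); print(s['clock'],s['eef_pos'],s['joint_vel'])
p=shot('wrist'); t=shot('top')
pickle.dump({'w':p,'t':t},open('hs.pkl','wb'))
for n,q in (('w',p),('t',t)):
  for l in ['handset','cradle']:
    print(n,l,[(x['centre'],round(x['confidence'],2)) for x in ctrl.find_in(q,l)[:2]])
    m=ctrl.masks_of(q,l)
    if m:
        ys,xs=np.nonzero(m[0]['pixels']); print('  ',len(xs),cv2.boxPoints(cv2.minAreaRect(np.c_[xs,ys].astype(np.float32))).round(0).tolist(),round(m[0]['confidence'],2))
a=pickle.load(open('nest.pkl','rb'))['w']['image']
A=cv2.resize(a[60:400,200:560],(400,378)); b=p['image'][0:300,220:540]; B=cv2.resize(b,(400,375)); B=np.vstack([B,B[-3:]])
cv2.imwrite('pics/c9.png',np.hstack([A,B])[:,:,::-1])
```

```text
22.0 [0.4193 0.2399 0.2625] [-0.0212 -0.0045  0.0143  0.0002 -0.0005  0.0016]
w handset [([0.4648, 0.3156, 0.0387], 0.95)]
   4554 [[326.0, 163.0], [357.0, 20.0], [397.0, 29.0], [366.0, 171.0]] 0.9
w cradle [([0.4317, 0.3137, 0.0137], 0.59)]
   1299 [[317.0, 143.0], [332.0, 68.0], [397.0, 80.0], [382.0, 156.0]] 0.7
t handset [([0.4601, 0.2707, 0.0348], 0.94)]
   441 [[196.0, 245.0], [198.0, 228.0], [254.0, 233.0], [252.0, 250.0]] 0.77
t cradle [([0.4348, 0.2846, 0.009], 0.68), ([0.5813, -0.0266, 0.0909], 0.6)]
   174 [[221.0, 253.0], [225.0, 224.0], [250.0, 227.0], [246.0, 256.0]] 0.58
```

View pics/c9.png

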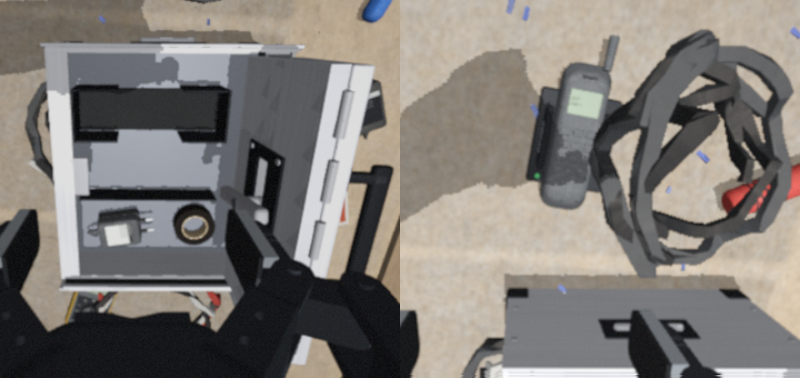

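```bash
cat > fit.py <<'E'
from h import *
import pickle
from scipy.optimize import minimize
def box(cx,cy,yaw,x0,x1,y0,y1,z0,z1):
    c,s=np.cos(yaw),np.sin(yaw)
    return np.array([[cx+c*x-s*y,cy+s*x+c*y,z] for x in(x0,x1) for y in(y0,y1) for z in(z0,z1)])
def draw(p,boxes):
    im=np.zeros((400,640),np.uint8)
    for b in boxes: cv2.fillConvexPoly(im,cv2.convexHull(np.round(proj(p,b)*16).astype(np.int32)),1,shift=4)
    return cv2.GaussianBlur(im.astype(float),(0,0),1.5)
def fit(p,mask,f,x0,step,roi=None):
    M=cv2.GaussianBlur(mask.astype(float),(0,0),1.5); w=np.ones_like(M) if roi is None else roi
    def cost(v): 
        D=draw(p,f(v)); return (abs(D-M)*w).sum()/(M*w).sum()
    x0=np.array(x0,float); sim=np.vstack([x0]+[x0+np.eye(len(x0))[i]*step[i] for i in range(len(x0))])
    r=minimize(cost,x0,method='Nelder-Mead',options=dict(initial_simplex=sim,xatol=1e-4,fatol=1e-5)); return r.x,r.fun
E
python3 - <<'E'
from fit import *
np.set_printoptions(precision=4,suppress=True)
s=pickle.load(open('hs.pkl','rb')); p=s['w']
p2=shot('wrist'); m=ctrl.masks_of(p2,'handset')[0]['pixels'].astype(np.uint8)
m=cv2.morphologyEx(m,cv2.MORPH_OPEN,cv2.getStructuringElement(cv2.MORPH_ELLIPSE,(17,17))); print(m.sum())
f=lambda z:(lambda v:[box(*v,-.085,.060,-.025,.025,.012+z,.040+z)])
for z in (0,): print('handset',fit(p2,m,f(z),[.46,.30,1.41],[.01,.01,.1]))
st=shot('top'); mt=ctrl.masks_of(st,'handset')
if mt:
    mt=mt[0]['pixels'].astype(np.uint8); mt=cv2.morphologyEx(mt,cv2.MORPH_OPEN,np.ones((7,7),np.uint8)); print('top',mt.sum(),fit(st,mt,f(0),[.46,.30,1.41],[.01,.01,.1]))
# nest
n=pickle.load(open('nest.pkl','rb'))['w']; g=cv2.cvtColor(n['image'],cv2.COLOR_RGB2GRAY)
roi=np.zeros(g.shape); roi[128:198,252:418]=1
d=((g<52)&(roi>0)).astype(np.uint8)
def nb(v):
    w=(v[0],v[1],v[2]); o=[]
    o.append(box(*w,-.093,.093,-.030,.030,.0745,.075))
    for sy in(1,-1):
        a,b=sorted((sy*.030,sy*.033))
        o+= [box(*w,-.096,-.040,a,b,.075,.125),box(*w,.040,.096,a,b,.075,.125)]
    o+=[box(*w,-.096,-.093,-.033,.033,.075,.125),box(*w,.093,.096,-.033,.033,.075,.125)]
    return o
for th in (40,52,65):
    d=((g<th)&(roi>0)).astype(np.uint8)
    r=fit(n,d,nb,[.55,.055,.058],[.01,.01,.03],roi); print('nest',th,d.sum(),r)
D=draw(n,nb(r[0]))>.5
for v in range(130,198,6): print(v,''.join('#' if d[v,u] and D[v,u] else 'd' if d[v,u] else 'm' if D[v,u] else '.' for u in range(254,418,2)))
E
```

```text
4280
handset (array([0.4648, 0.3156, 1.4272]), np.float64(0.27795920512353306))
top 417 (array([0.4654, 0.2935, 1.4766]), np.float64(1.3908872901678657))
nest 40 1864 (array([ 0.8244,  0.0489, -0.9991]), np.float64(1.0))
nest 52 5104 (array([0.5307, 0.049 , 0.0698]), np.float64(0.36535959756924574))
nest 65 6298 (array([0.5308, 0.0501, 0.0739]), np.float64(0.11010771505372395))
130 ..................................................................................
136 .......mm#################...........................mmmmmmmmmmmmmmmmmmmmmm.......
142 ....m########################################################################.....
148 ....m########################################################################.....
154 ....mm#######################################################################.....
160 .....m#######################################################################.....
166 .....m######################################################################......
172 .....m######################################################################......
178 .....m####################mm.........................#######################......
184 .....m####################m...........................m####################m......
190 ..................................................................................
196 ..................................................................................
```

Run:
```python
from fit import *
np.set_printoptions(precision=4,suppress=True)
p=shot('wrist'); m=ctrl.masks_of(p,'handset')[0]['pixels'].astype(np.uint8)
f=lambda v:[box(*v,-.085,.060,-.025,.025,.012,.040)]
g=cv2.cvtColor(p['image'],cv2.COLOR_RGB2GRAY)
D=draw(p,f([.4648,.3156,1.4272]))>.5
ys,xs=np.nonzero(D); print('model',xs.min(),xs.max(),ys.min(),ys.max(),D.sum())
for v in range(16,190,6): print('%3d'%v,''.join('#' if m[v,u] and D[v,u] else 'd' if m[v,u] else 'm' if D[v,u] else '.' for u in range(306,420,2)))
```

```text
model 325 394 46 176 5500
 16 .........................................................
 22 .........................................................
 28 .........................................dddd............
 34 .........................................dddd............
 40 ........................................dddd.............
 46 ........................m..............dddd..............
 52 ......................mmm############m.ddd...............
 58 .....................m###################mmmm............
 64 ....................mm####################mm.............
 70 ....................m#####################m..............
 76 ...................m#####################m...............
 82 ..................mm####################mm...............
 88 ..................m####################mm................
 94 .................mm####################m.................
100 ................mm###################mm..................
106 ................m##################mmm...................
112 ...............mm##################mmm...................
118 ...............m##################mmm....................
124 ..............mm#################mmm.....................
130 .............mm#################mmm......................
136 .............mm##################mm......................
142 ............mm###################m.......................
148 ...........mm####################........................
154 ...........mm###################.........................
160 ..........mmmm#################..........................
166 ..........mmmmmmmmm#########mmm..........................
172 .................mmmmmmmmmmmmm...........................
178 .........................................................
184 .........................................................
```

Run:
```python
from h import *
a=rows([.4703,.3558,.08],down(81.8),6)
b=rows([.4703,.3558,.021],down(81.8),4,a)
```

```text
max [2.02 0.96 3.04 0.   0.1  2.  ]
1.88,0.96,3.03,0,0,1.9,1.92,0.91,3.03,0,0,2,1.94,0.83,3.03,0,0.1,1.9,1.96,0.77,3.03,0,0,1.9,1.99,0.7,3.03,0,0,1.9,2.02,0.64,3.04,0,0,2
max [0.   0.   1.48 0.   0.   0.  ]
0,0,1.47,0,0,0,0,0,1.48,0,0,0,0,0,1.47,0,0,0,0,0,1.48,0,0,0
```

>>> jog_arm(targets=[1.88,0.96,3.03,0,0,1.9,1.92,0.91,3.03,0,0,2,1.94,0.83,3.03,0,0,1.9,1.96,0.77,3.03,0,0,1.9,1.99,0.7,3.03,0,0,1.9,2.02,0.64,3.04,0,0,2,0,0,0,0,0,0,0,0,0,0,0,0], hand=0.5)

```text
clock: 23.8
eef_pos: [0.4703, 0.3555, 0.0806]
ee_rot: [0.756, 0.655, -0.001, 0.001]
wrist_force: [-0.2, -0.3, 0.6]
gripper_width: 0.0642
gripper_force: 0.0
```

Run:
```python
from fit import *
np.set_printoptions(precision=4,suppress=True)
s=ctrl.read_state(); print(s['eef_pos'],s['gripper_width'],s['joint_vel'].max())
p=shot('wrist'); r=ctrl.masks_of(p,'handset'); print([(x['centre'],x['confidence']) for x in ctrl.find_in(p,'handset')[:1]])
m=r[0]['pixels'].astype(np.uint8)
D=draw(p,[box(.4645,.3170,1.427,-.085,.060,-.025,.025,.012,.040)])>.5
for v in range(0,400,12): print('%3d'%v,''.join('#' if m[v,u] and D[v,u] else 'd' if m[v,u] else 'm' if D[v,u] else '.' for u in range(220,440,4)))
rows([.4703,.3558,.021],down(81.8),4)
```

```text
[0.4703 0.3555 0.0806] 0.06421937148202024 0.009656589313422764
[([0.4695, 0.3289, 0.0373], 0.7)]
  0 .......................................................
 12 .......................................................
 24 .......................................................
 36 .......................................................
 48 .......................................................
 60 .......................................................
 72 .......................................................
 84 .......................................................
 96 .......................................................
108 .......................................................
120 .......................................................
132 .......................................................
144 .......................................................
156 ..............................ddd......................
168 ..............................ddd......................
180 ..............................ddd......................
192 ................mm################m...
[... 457 characters left out ...]
..mm#############mm.....................
300 .................mm############mmm.....................
312 .................mm############mm......................
324 .................mmm###########mm......................
336 .................mmm############m......................
348 .................mmmmmmmmmmmmmmmm......................
360 .................mmmmmmmmmmmmmmmm......................
372 .......................................................
384 .......................................................
396 .......................................................
max [0.01 0.02 1.52 0.1  0.   0.  ]
0,-0.02,1.51,0,0,0,0.01,-0.01,1.52,0.1,0,0,0,-0.02,1.51,0,0,0,0.01,-0.01,1.51,0,0,0
```

>>> jog_arm(targets=[0,0.12,2,0,0,0,0,0,2,0,0,0,0,0,1.5,0,0,0,0,0,0.5,0,0,0,0,0,0,0,0,0])

```text
clock: 24.58
eef_pos: [0.4716, 0.3553, 0.0201]
ee_rot: [0.756, 0.654, -0.001, 0.001]
wrist_force: [-0.4, -0.1, 0.1]
gripper_width: 0.0638
gripper_force: 0.0
```

>>> jog_arm(targets=[0,0,0,0,0,0,0,0,0,0,0,0,0,0,0,0,0,0,0,0,0,0,0,0], hand=-1)

```text
clock: 25.08
eef_pos: [0.4723, 0.3559, 0.0214]
ee_rot: [0.756, 0.655, 0.001, 0.001]
wrist_force: [-0.1, -0.6, 5.7]
gripper_width: 0.0433
gripper_force: 59.2
```

>>> jog_arm(targets=[0,0,-1,0,0,0,0,0,-2,0,0,0,0,0,-3,0,0,0,0,0,-2,0,0,0,0,0,0,0,0,0])

```text
clock: 25.7
eef_pos: [0.4724, 0.3563, 0.1019]
ee_rot: [0.756, 0.655, 0.001, 0.001]
wrist_force: [-0.1, 0.2, -1.2]
gripper_width: 0.0435
gripper_force: 59.0
```

Run:
```python
from h import *
np.set_printoptions(precision=4,suppress=True)
s=ctrl.read_state(); print(s['eef_pos'],s['moment'],s['gripper_width'])
for n in ('wrist','top','side'):
    p=shot(n); print(n,[(x['centre'],x['confidence']) for x in ctrl.find_in(p,'handset')[:2]])
t=s['eef_pos'].copy()
print(rows(t+[-.100,-.006,0],down(81.8),4))
```

```text
[0.4724 0.3563 0.1019] [ 0.0831 -0.027  -0.0048] 0.04347174189853483
wrist [([0.4758, 0.3506, 0.1206], 0.77)]
top [([0.4666, 0.2897, 0.1109], 0.96)]
side [([0.4652, 0.2836, 0.114], 0.72)]
max [0.48 2.42 0.08 0.1  0.1  0.  ]
-0.47,-2.42,-0.07,0,0,0,-0.48,-2.42,-0.08,0,0.1,0,-0.47,-2.42,-0.08,0,0,0,-0.47,-2.42,-0.07,-0.1,0.1,0
(array([0.3724, 0.3503, 0.1019]), Rotation.from_matrix(array([[ 0.1432,  0.9897,  0.0008],
                            [ 0.9897, -0.1432, -0.0001],
                            [ 0.    ,  0.0008, -1.    ]])))
```

>>> jog_arm(targets=[-0.47,-2.42,0,0,0,0,-0.48,-2.42,0,0,0,0,-0.47,-2.42,0,0,0,0,-0.47,-2.42,0,0,0,0,0,0,2.5,0,0,0,0,0,2.5,0,0,0,0,0,2,0,0,0,0,0,0.7,0,0,0,0,0,0.5,0,0,0,0,0,0,0,0,0])

```text
clock: 27.25
eef_pos: [0.3732, 0.3506, 0.0181]
ee_rot: [0.756, 0.655, -0.001, 0.001]
wrist_force: [-0.6, 1.0, -0.9]
gripper_width: 0.0435
gripper_force: 59.1
```

>>> jog_arm(targets=[0,0,0.4,0,0,0,0,0,0.3,0,0,0,0,0,0,0,0,0])

```text
clock: 27.62
eef_pos: [0.373, 0.3504, 0.0108]
ee_rot: [0.756, 0.655, -0.001, 0.001]
wrist_force: [-0.2, -0.3, -0.8]
gripper_width: 0.0438
gripper_force: 59.1
```

>>> jog_arm(targets=[0,0,0.2,0,0,0,0,0,0,0,0,0])

```text
clock: 27.88
eef_pos: [0.3732, 0.3507, 0.0094]
ee_rot: [0.756, 0.655, -0.0, 0.001]
wrist_force: [-1.9, 0.3, 3.6]
gripper_width: 0.0437
gripper_force: 59.9
```

>>> jog_arm(targets=[0,0,0,0,0,0,0,0,0,0,0,0,0,0,0,0,0,0,0,0,-2,0,0,0,0,0,-3,0,0,0,-2.5,0,-3,0,0,0,-2.5,0,-3,0,0,0,-2.0,0,0,0,0,0,0,0,0,0,0,0], hand=0.6)

```text
clock: 29.0
eef_pos: [0.3626, 0.2804, 0.1186]
ee_rot: [0.756, 0.654, -0.001, 0.001]
wrist_force: [-1.0, 0.3, -0.8]
gripper_width: 0.0685
gripper_force: 0.0
```

Run:
```python
from fit import *
np.set_printoptions(precision=4,suppress=True)
s=ctrl.read_state(); print(s['clock'],s['eef_pos'],s['gripper_width'],s['joint_vel'].max())
p=shot('wrist'); t=shot('top')
for q in (p,t): print([(x['centre'],x['confidence']) for x in ctrl.find_in(q,'handset')[:2]])
m=ctrl.masks_of(p,'handset')[0]['pixels'].astype(np.uint8)
mo=cv2.morphologyEx(m,cv2.MORPH_OPEN,cv2.getStructuringElement(cv2.MORPH_ELLIPSE,(19,19)))
f=lambda v:[box(*v,-.085,.060,-.022,.022,.004,.026)]
r=fit(p,mo,f,[.3645,.311,1.427],[.005,.005,.05]); print(r)
D=draw(p,f(r[0]))>.5
for v in range(0,400,12): print('%3d'%v,''.join('#' if m[v,u] and D[v,u] else 'd' if m[v,u] else 'm' if D[v,u] else '.' for u in range(220,440,4)))
```

```text
29.0 [0.3626 0.2804 0.1186] 0.06845502976500299 0.02910646242327893
[([0.3692, 0.3125, 0.0238], 0.94)]
[([0.37, 0.2734, 0.0247], 0.97), ([0.5777, -0.0268, 0.0915], 0.34)]
(array([0.3689, 0.312 , 1.4585]), np.float64(0.11813145447416563))
  0 .......................................................
 12 .......................................................
 24 .......................................................
 36 .......................................................
 48 ............................dddd.......................
 60 ............................ddd........................
 72 .............................dd........................
 84 ..................mm###########m.......................
 96 ..................##############.......................
108 ..................###############......................
120 ..................###############......................
132 ..................###############......................
144 ..................d##############......................
156 ..................d##############......................
168 ..................
[... 477 characters left out ...]
........................................
276 .......................................................
288 .......................................................
300 .......................................................
312 .......................................................
324 .......................................................
336 .......................................................
348 .......................................................
360 .......................................................
372 .......................................................
384 .......................................................
396 .......................................................
```

Run:
```python
from h import *
a=rows([.3675,.3026,.055],down(83),3)
b=rows([.3675,.3026,.010],down(83),3,a)
```

```text
max [0.72 0.07 2.11 0.   0.1  0.4 ]
0.72,0.06,2.1,0,0.1,-0.4,0.71,0.06,2.11,0,0,-0.4,0.71,0.07,2.1,0,0.1,-0.4
max [0.  0.  1.5 0.  0.  0. ]
0,0,1.5,0,0,0,0,0,1.5,0,0,0,0,0,1.5,0,0,0
```

>>> jog_arm(targets=[0.72,0.06,2.1,0,0.1,-0.4,0.71,0.06,2.11,0,0,-0.4,0.71,0.07,2.1,0,0.1,-0.4,0,0,1.8,0,0,0,0,0,1.7,0,0,0,0,0,1.0,0,0,0,0,0,0,0,0,0])

```text
clock: 30.12
eef_pos: [0.3673, 0.3022, 0.0101]
ee_rot: [0.749, 0.663, -0.0, -0.0]
wrist_force: [0.4, 0.4, 0.4]
gripper_width: 0.0681
gripper_force: 0.0
```

>>> jog_arm(targets=[0,0,0,0,0,0,0,0,0,0,0,0,0,0,0,0,0,0,0,0,0,0,0,0], hand=-1)

```text
clock: 30.62
eef_pos: [0.3682, 0.3029, 0.0122]
ee_rot: [0.749, 0.662, 0.002, -0.0]
wrist_force: [-1.0, -1.4, 5.8]
gripper_width: 0.0425
gripper_force: 59.5
```

Run:
```python
from h import *
s=ctrl.read_state(); p0=np.array([s['eef_pos'][0],s['eef_pos'][1],.232]); r0=R.from_quat(s['ee_rot'])
r1=down(82.9)
p,r=rows([.541,.0503,.235],down(183.7),12,(p0,r1))
print(p,r.as_quat())
```

```text
max [2.55 1.98 0.03 0.   0.   8.4 ]
-1.91,1.69,-0.03,0,0,-8.4,-2.14,1.39,-0.02,0,0,-8.4,-2.31,1.07,-0.03,0,0,-8.4,-2.45,0.71,-0.02,0,0,-8.4,-2.53,0.35,-0.03,0,0,-8.4,-2.55,-0.02,-0.02,0,0,-8.4,-2.52,-0.4,-0.02,0,0,-8.4,-2.43,-0.76,-0.03,0,0,-8.4,-2.3,-1.1,-0.02,0,0,-8.4,-2.11,-1.43,-0.03,0,0,-8.4,-1.88,-1.73,-0.02,0,0,-8.4,-1.61,-1.98,-0.03,0,0,-8.4
[0.54101464 0.05027327 0.235     ] [-0.03228298  0.99947877  0.          0.        ]
```

>>> jog_arm(targets=[0,0,-1,0,0,0,0,0,-4,0,0,0,0,0,-6,0,0,0,0,0,-6,0,0,0,0,0,-5,0,0,0,0,0,0,0,0,0])

```text
clock: 31.38
eef_pos: [0.3693, 0.3033, 0.2359]
ee_rot: [0.749, 0.662, 0.005, -0.0]
wrist_force: [-0.3, 0.8, -1.5]
gripper_width: 0.0428
gripper_force: 59.7
```

>>> jog_arm(targets=[-1.91,1.69,-0.03,0,0,-8.4,-2.14,1.39,-0.02,0,0,-8.4,-2.31,1.07,-0.03,0,0,-8.4,-2.45,0.71,-0.02,0,0,-8.4,-2.53,0.35,-0.03,0,0,-8.4,-2.55,-0.02,-0.02,0,0,-8.4,-2.52,-0.4,-0.02,0,0,-8.4,-2.43,-0.76,-0.03,0,0,-8.4,-2.3,-1.1,-0.02,0,0,-8.4,-2.11,-1.43,-0.03,0,0,-8.4,-1.88,-1.73,-0.02,0,0,-8.4,-1.61,-1.98,-0.03,0,0,-8.4])

```text
clock: 32.88
eef_pos: [0.5407, 0.0489, 0.2326]
ee_rot: [-0.035, 0.999, 0.001, -0.001]
wrist_force: [0.7, -0.6, -2.1]
gripper_width: 0.0425
gripper_force: 59.6
```

>>> jog_arm(targets=[0,0,0,0,0,0,0,0,0,0,0,0])

```text
clock: 33.12
eef_pos: [0.5402, 0.0499, 0.233]
ee_rot: [-0.032, 0.999, 0.001, -0.0]
wrist_force: [0.4, -0.2, -0.9]
gripper_width: 0.0423
gripper_force: 59.7
```

Run:
```python
from fit import *
np.set_printoptions(precision=4,suppress=True)
s=ctrl.read_state(); print(s['clock'],s['eef_pos'],s['gripper_width'],s['joint_vel'].max(),s['qpos'])
p=shot('wrist'); t=shot('top'); sd=shot('side'); pickle.dump({'w':p,'t':t,'s':sd},open('pre.pkl','wb'))
for n,q in (('w',p),('t',t),('s',sd)): print(n,[(x['centre'],x['confidence']) for x in ctrl.find_in(q,'handset')[:2]],[(x['centre'],x['confidence']) for x in ctrl.find_in(q,'lid')[:1]])
rr=ctrl.masks_of(p,'handset')
if rr:
    m=rr[0]['pixels'].astype(np.uint8); z=s['eef_pos'][2]-.0105; o=s['eef_pos'][:2]-[.0095,.0006]
    yaw=np.radians(183.7); D=draw(p,[box(*o,yaw,-.085,.060,-.022,.022,z+.004,z+.026)])>.5
    for v in range(0,400,12): print('%3d'%v,''.join('#' if m[v,u] and D[v,u] else 'd' if m[v,u] else 'm' if D[v,u] else '.' for u in range(220,440,4)))
rows([.541,.0503,.16],down(183.7),4)
```

```text
33.125 [0.5402 0.0499 0.233 ] 0.042302587438417236 0.010007043926479829 [0.0912 0.1599 0.0038 1.4155 0.0016 0.0273]
w [([0.5177, 0.0496, 0.245], 0.63)] [([0.65, -0.1283, 0.1957], 0.92)]
t [([0.4513, -0.3339, 0.0328], 0.67)] [([0.6628, -0.0775, 0.2696], 0.8)]
s [([0.5278, 0.0315, 0.236], 0.94), ([0.4491, -0.3656, 0.0361], 0.31)] [([0.6577, -0.0897, 0.226], 0.77)]
  0 .......................................................
 12 .......................................................
 24 .......................................................
 36 .......................................................
 48 .......................................................
 60 ................................dddd...................
 72 ...............................ddddd...................
 84 ...............................ddddd...................
 96 ...............................ddddd...................
108 ...............................ddddd...................
120 .............mmmmmm################mm..................
132 ............mm######################mm.................
144 ...........
[... 721 characters left out ...]
..m#####################...................
300 ..............m####################....................
312 ..............m####################....................
324 ..............mm###################....................
336 ...............m###################....................
348 ...............mmmmmmmmmmmmmmmmmmmm....................
360 ...............mmmmmmmmmmmmmmmmmmmm....................
372 ...............mmmmmmmmmmmmmmmmmmmm....................
384 .......................................................
396 .......................................................
max [0.01 0.01 1.85 0.1  0.   0.1 ]
-0.01,0.01,1.84,0,0,0,0,0,1.85,0,0,0,-0.01,0.01,1.84,0.1,0,0.1,0,0.01,1.85,0,0,0
```

>>> jog_arm(targets=[-0.05,0.03,2.5,0,0,0,0,0,2.5,0,0,0,0,0,2,0,0,0,0,0,1.5,0,0,0,0,0,0.6,0,0,0,0,0,0,0,0,0])

```text
clock: 34.38
eef_pos: [0.5414, 0.0502, 0.1427]
ee_rot: [-0.033, 0.999, 0.001, 0.0]
wrist_force: [0.9, -0.4, -0.9]
gripper_width: 0.0428
gripper_force: 59.7
```

Run:
```python
from fit import *
np.set_printoptions(precision=4,suppress=True)
s=ctrl.read_state(); print(s['clock'],s['eef_pos'])
p=shot('wrist'); g=cv2.cvtColor(p['image'],cv2.COLOR_RGB2GRAY)
mm=ctrl.masks_of(p,'handset'); m=mm[0]['pixels'] if mm else np.zeros(g.shape,bool)
def nb(c):
    w=(*c,np.radians(3.7)); o=[]
    for sy in(1,-1):
        a,b=sorted((sy*.030,sy*.033)); o+=[box(*w,-.096,-.040,a,b,.075,.125),box(*w,.040,.096,a,b,.075,.125)]
    o+=[box(*w,-.096,-.093,-.033,.033,.075,.125),box(*w,.093,.096,-.033,.033,.075,.125)]; return o
D=draw(p,nb((.5315,.0497)))>.5
for v in range(20,400,8): print('%3d'%v,''.join(('H' if m[v,u] else 'X' if D[v,u] and g[v,u]<60 else 'w' if D[v,u] else ':' if g[v,u]<60 else '.') for u in range(160,500,4)))
```

```text
34.375 [0.5414 0.0502 0.1427]
 20 ....................................................................................:
 28 ...................................................................................::
 36 ...................................................................................::
 44 .......................wXXXXXXXXXXXXXXXXXXXXXXXXXXXXXXXXw..........................::
 52 .......................wXXXXXXXXXXXXXXXXXXXXXXXXXXXXXXXX..........................:::
 60 .......................wXXXXXXXXXXXXXXXXXXXXXXXHHHHXXXXX..........................:::
 68 .......................wXXXXX:::::::::::::::::HHHHHXXXXX..........................:::
 76 ........................XXXXX:::::::::::::::::HHHHHXXXXX.........................::::
 84 ........................XXXXX.::::::::::::::::HHHHHXXXXX.........................:::.
 92 ........................wXXXX.::::::::::::::::HHHHHXXXXX.........................:::.
100 ........................wXXXX.::::::::::::::::HHHHHXXXXX........................::::.
108 ........................wXXXX.::::::::::::::::HHHHHXXXXw....................
[... 2549 characters left out ...]
..:::::::::::XXXXXwHHHHHHHHHHHHwwXXXX:::::::::::::::::::::::..::::::::
348 :::::::::::::....:::::::::::::::::::::::::::::::::::::::::::::::...::::::::::::::::::
356 ::::::::::::....::::::::::::::::::::::::::::::::::::::::::::::::.....::::::::::::::::
364 ::::::::::......::::::::::::::::::::::::::::::::::::::::::::::::.....::::::::::::::::
372 :::::::::.......::::::::::::::::::::::::::::::::::::::::::::::::.....::.:::::::::::::
380 :::::::........:::::::::::::::::::::::::::::::::::::::::::::::::::..::....:::::::::::
388 :::::::.....::::::::::::::::::::::::::::::::::::::::::::::::::::::::::.....::::::::::
396 ::::..:...::::::::::::::::::::::::::::::::::::::::::::::::::::::::::::.......::::::::
```

>>> jog_arm(targets=[0,0.05,0.7,0,0,0,0,0,0.8,0,0,0,0,0,0.8,0,0,0,0,0,0,0,0,0])

```text
clock: 34.98
eef_pos: [0.5407, 0.0507, 0.1186]
ee_rot: [-0.033, 0.999, 0.001, -0.001]
wrist_force: [-0.5, -0.1, -1.8]
gripper_width: 0.0426
gripper_force: 59.7
```

>>> jog_arm(targets=[0,0,0.8,0,0,0,0,0,0.8,0,0,0,0,0,0.7,0,0,0,0,0,0.3,0,0,0,0,0,0,0,0,0])

```text
clock: 35.6
eef_pos: [0.5412, 0.0507, 0.0934]
ee_rot: [-0.033, 0.999, 0.001, 0.0]
wrist_force: [-0.1, -0.5, -1.1]
gripper_width: 0.0428
gripper_force: 59.7
```

Expect contact near TCP z ≈ 0.086.

>>> jog_arm(targets=[0,0,0.3,0,0,0,0,0,0.2,0,0,0,0,0,0,0,0,0])

```text
clock: 35.98
eef_pos: [0.5412, 0.0507, 0.0886]
ee_rot: [-0.033, 0.999, 0.001, 0.0]
wrist_force: [0.7, -0.9, -1.1]
gripper_width: 0.0426
gripper_force: 59.7
```

>>> jog_arm(targets=[0,0,0.15,0,0,0,0,0,0,0,0,0])

```text
clock: 36.22
eef_pos: [0.5415, 0.0507, 0.0873]
ee_rot: [-0.033, 0.999, 0.001, 0.0]
wrist_force: [0.5, -0.4, -0.9]
gripper_width: 0.0424
gripper_force: 59.7
```

>>> jog_arm(targets=[0,0,0.12,0,0,0,0,0,0,0,0,0])

```text
clock: 36.48
eef_pos: [0.5415, 0.0508, 0.0872]
ee_rot: [-0.033, 0.999, 0.001, 0.001]
wrist_force: [-2.6, -0.3, 7.0]
gripper_width: 0.0425
gripper_force: 61.4
```

>>> jog_arm(targets=[0,0,0,0,0,0,0,0,0,0,0,0,0,0,0,0,0,0,0,0,-1,0,0,0,0,0,-2,0,0,0,0,0,-3,0,0,0,0,0,-4,0,0,0,0,0,-5,0,0,0,4,0,-3,0,0,0,5,0,0,0,0,0,5,0,0,0,0,0,0,0,0,0,0,0], hand=0.36)

```text
clock: 37.98
eef_pos: [0.399, 0.0411, 0.2675]
ee_rot: [-0.033, 0.999, 0.001, 0.001]
wrist_force: [0.3, -0.0, -0.2]
gripper_width: 0.0577
gripper_force: 0.0
```

Run:
```python
from fit import *
np.set_printoptions(precision=4,suppress=True)
s=ctrl.read_state(); print(s['clock'],s['eef_pos'],s['gripper_width'],s['wrist_force'])
p=shot('wrist'); t=shot('top'); sd=shot('side')
for n,q in (('w',p),('t',t),('s',sd)):
  for l in ('handset','lid','multimeter','torch','pack_blue'): print(n,l,[(x['centre'],round(x['confidence'],2)) for x in ctrl.find_in(q,l)[:1]])
m=ctrl.masks_of(p,'handset')[0]['pixels']; g=cv2.cvtColor(p['image'],cv2.COLOR_RGB2GRAY)
Y=np.radians(183.7); D=draw(p,[box(.5315,.0502,Y,-.085,.060,-.022,.022,.079,.101)])>.5; D2=draw(p,[box(.5315,.0502,Y-np.pi,-.093,.093,-.03,.03,.0745,.075)])>.5
ys,xs=np.nonzero(m|D2)
for v in range(ys.min(),ys.max(),8): print('%3d'%v,''.join(('#' if m[v,u] and D[v,u] else 'd' if m[v,u] else 'm' if D[v,u] else 'n' if D2[v,u] else '.') for u in range(xs.min(),xs.max(),4)))
```

```text
37.975 [0.399  0.0411 0.2675] 0.05771880065857629 [ 0.2919 -0.05   -0.1605]
w handset [([0.5287, 0.0483, 0.1018], 0.71)]
w lid [([0.6468, -0.0957, 0.1572], 0.89)]
w multimeter [([0.4412, -0.3308, 0.0293], 0.78)]
w torch [([0.7502, 0.2867, 0.0396], 0.76)]
w pack_blue [([0.7274, -0.3133, 0.0547], 0.69)]
t handset [([0.5396, 0.0475, 0.1004], 0.75)]
t lid [([0.7383, -0.3016, 0.0784], 0.69)]
t multimeter [([0.4527, -0.3373, 0.0304], 0.71)]
t torch [([0.7336, 0.2925, 0.041], 0.68)]
t pack_blue [([0.591, -0.0433, 0.0927], 0.63)]
s handset [([0.5354, 0.0324, 0.0961], 0.86)]
s lid [([0.6579, -0.0899, 0.2262], 0.72)]
s multimeter [([0.4508, -0.3708, 0.0348], 0.87)]
s torch [([0.5342, 0.031, 0.0967], 0.71)]
s pack_blue [([0.7402, -0.318, 0.0583], 0.98)]
200 .nnnnnnnnnnnn
208 nnnnnnnnnnnnn
216 nnnnnnnnnnnnn
224 nnnnnnnnnddnn
232 nn#########nn
240 .n#########nn
248 .n#########n.
256 .d#########n.
264 .d#########n.
272 .n#########n.
280 .n#########n.
288 .n#########n.
296 .n#########n.
304 .n#########d.
312 .n#########d.
320 .nm########n.
```

```bash
python3 -c "
from h import *
print(ctrl.job_done())"
```

```text
the job is handed in; nothing more can be done
None
```

I handed the job in at about 38 s: the chest is unlatched, the lid is folded up at the rear, and the handset lies flat in the nest, keypad up. I set the handset down on the bench and took it again by its middle on the way. Camera checks just before hand-in confirmed the handset's position and showed the lid no longer moving, but `job_done()` returned no verdict.

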